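Refit the welder's drive boards and bolt the retainer

ROBOT

A 6-joint arm with a two-finger parallel gripper is mounted at the origin on the work surface. World frame = base frame: x ahead of the robot, y to its left, z up, the work surface at z = 0. Lengths are in m, angles in rad, forces in N, time in s.
With the tool pointing down it reaches from about 0.325 to 0.775 m from the base axis. Payload 5.5 kg.
Tool frame: the origin (TCP) lies at the very end of the fingers, on their centre line; the grasp point (between the pads) lies 19 mm behind it (grip_depth is the distance from the TCP to the grasp point, in m); z points along the fingers, y is the direction in which the jaws open and shut (so a half turn about z gives the same grasp; the last joint's range is limited). The gripper opens to 88 mm and grips with 3 to 60 N. Pads are 20 mm wide; open, the fingers measure 115 mm over their backs; the gripper's body (75 mm by 178 mm) begins 61 mm behind the grasp point.
Start: joints at [1.057, 0.091, 1.231, -0, 1.82, -0.057], TCP at [0.265, 0.538, 0.223] pointing down, gripper open.
Joint ranges: [-2.87, 2.87], [-0.86, 2.18], [0.17, 2.46], [-1.51, 4.65], [0.06, 2.69], [-2.65, 2.65]. Speed limits (rad/s): [2.57, 2.57, 3.01, 3.14, 3.14, 3.14].

INTERFACE

Orientations are given as [roll, pitch, yaw] about the fixed x, y, z axes, in that order (R = Rz(yaw) Ry(pitch) Rx(roll)).
In Python, from bench import * gives the robot as it stands. The module is installed in compiled form; this text tells all that it offers.
- The arm moves only by the shell command python3 -m inch 'ROWS' [FORCE]. ROWS is JSON, a list of rows, each a list of 7 numbers: the shift along the tool's x, y, z in mm, then the turn, a rotation vector about the tool's x, y, z in rad, then the gripper's target within -1 to 1 (fully open at 1, half-way at 0, shut at -1). A call has 1 to 12 rows; each row shifts and turns the commanded pose from where the row before left it, along the tool's axes as they then stand; what a row does not reach is not made up. A row lasts 1/10 s, in which the tool goes at most 50 mm and 8.59 degrees, less where a joint would pass 70% of its speed; a pose out of reach is approached as far as the arm can. A call with a gripper value outside its range is refused whole. The fingers move at their own pace and stop on an object; FORCE is the grip in N (left out, the last holds). Time passes only in rows, so rows that do not move let the fingers close. It gives the time, the measured TCP pose, the force and the opening at its end, in the units of the state.
- state(): the state, without advancing time (a new reading comes with each control period).
- read_camera(name): name is "scene" or "top" or "wrist"; returns a dict with "color" (400x640x3 uint8, blue, green, red), "range_z" (400x640 float32, m along the optical axis (not along the pixel's ray), 0 where there is no reading), "camera_matrix" (3x3 intrinsics, pixels), "R" (3x3) and "t" (3): a world point X has camera coordinates R X + t. Camera axes: x right, y down, z forward; pixel columns grow to the right and rows downward; lengths in m; the calibration is good to about 2 mm. A picture is of the moment at which its call begins.
- close_job(): hands the job in, once; it reports no verdict.
The state is a dict: "time": time; "joint_positions": joint angles; "dq": joint speeds; "joint_torque": joint torques, N m; "tool_pos": TCP position; "ee_rot": TCP orientation; "ft_force": force on the tool from outside, world axes, zero at the start; "wrist_torque": the same for the moment, N m; "opening": finger opening in m.
Only numpy, scipy, OpenCV 4.12 (cv2) and the standard library are available. Lean on these libraries where they do the work, as an engineer would, in place of code of your own. Each camera call takes 0.05 s, during which the arm holds its last target. There are 200 camera calls.

TASK

Fit every drive board lying on the bench into the welder's open control chassis: one board to each set of four standoffs (any set will do), pressed down evenly until all four standoffs have clicked through and the board sits level and fully home. Once all the boards are home, swing the retainer bar over them right up against its stop, and then slide its bolt fully into the keeper. Leave the hammer, the wire spool and the angle iron where they lie.

Things in the scene. Friction and masses are not known exactly. Their poses are not given: they have to be found in the camera images.
- board0_mid (a point): one of two or three like green circuit boards, 96 x 64 x 4 mm, 150 g, lying flat; on top, in the middle, a finned aluminium heat sink 40 (along x) x 30 (y) x 30 mm high, to grip or press on (34 mm high in all). Four 8.4 mm holes at x +-40, y +-24 mm. Bare ends at x +-34, y 0 may be pressed too. Point: middle of board, 17 mm above its underside; x along its length, z up; half-turn symmetric
- board1_mid (a point): another such board, the same in every way; the point is its middle, 17 mm above its underside, x along its length, z up; may be absent
- board2_mid (a point): another such board, the same in every way; the point is its middle, 17 mm above its underside, x along its length, z up; may be absent
- bay0 (a point): middle of the left-hand (nearest the bar's pivot) set of four standoffs at x +-40, y +-24 mm from it (76 mm from set to set along y). Point at seat height: a seated board's underside rests here, its middle point 17 mm higher. Axes: the chassis's, z up
- bay1 (a point): middle of the middle set of four standoffs at x +-40, y +-24 mm from it (76 mm from set to set along y). Point at seat height: a seated board's underside rests here, its middle point 17 mm higher. Axes: the chassis's, z up
- bay2 (a point): middle of the right-hand (nearest the keeper) set of four standoffs at x +-40, y +-24 mm from it (76 mm from set to set along y). Point at seat height: a seated board's underside rests here, its middle point 17 mm higher. Axes: the chassis's, z up
- chassis: grey tray 130 (x) x 350 (y) mm, rim 12 mm, fixed; origin mid underside, on the bench. Its 12 snap standoffs: white 13 mm collar up to the seat, 16 mm above the bench; on it a 6.8 mm round-tipped mast 14 mm tall with a sprung tongue facing the set's ends. A board laid on stops about 8 mm above the seat on the tongues; some 4 N at each standoff pushes it past, then the tongue springs out over it
- bar (a joint): retainer bar, flat steel, 24 mm wide, 8 mm thick, underside 55 mm above the bench, turning level about an upright pivot at the chassis's left end: 0 = shut over the boards against its stop (pointing along the chassis's -y), about 1.5 rad = swung open towards +x. Clears seated boards by 5 mm; stiff, some 2 N at its knob, and stays where it is left
- bar_pivot (a point): on the bar's pivot axis, 79 mm above the bench; turns with the bar, which points along this frame's -y
- bar_knob (a point): middle of the bar's round black upright knob, 18 mm across, 32 mm tall, standing on the bar's top face, 120 mm from the pivot; centre 79 mm above the bench
- bolt (a joint): barrel bolt on top of the bar: 0 = drawn back, 0.040 m = fully shot, sliding away from the pivot along the bar's length (the bar's -y); about 2 N moves it and it stays where it is left
- bolt_knob (a point): middle of the bolt's round upright steel knob, 13 mm across, 30 mm tall, top 104 mm and centre 89 mm above the bench, foot 74 mm above the bench; 205 mm from the pivot when drawn, 245 when shot; the bar's -y is the way to push it
- bolt_tip (a point): front end of the bolt's 10 mm rod, 69 mm above the bench; moves with the bolt
- keeper (a point): middle of the keeper, a steel staple 20 mm deep at the chassis's right end, top 82 mm above the bench, with a 20 mm wide opening that the bolt enters when the bar is shut; axes are the chassis's
- hammer: hammer lying at the far right of the bench; not to be disturbed
- spool: copper-coloured wire spool, 96 mm across, 44 mm high, lying flat at the far side; not to be disturbed
- offcut: angle iron offcut 160 mm long near the robot's left; not to be disturbed
Not all that is in view belongs to the job. Leave any blue or yellow look-alike of the part that bears board0_mid alone.

How it is judged:
On the way, in this order (a step that is already met when the one before it is completed fails the run):
1. every board is clicked home on a set of four standoffs (((horizontal distance between board0_mid and bay0 below 0.004 m and z of board0_mid in the frame of bay0 between 0.014 and 0.0195 m and angle between board0_mid's own z axis and vertical below 0.04 rad and angle between the x axis of board0_mid and the x axis of bay0, either way round below 0.1 rad) or (horizontal distance between board0_mid and bay1 below 0.004 m and z of board0_mid in the frame of bay1 between 0.014 and 0.0195 m and angle between board0_mid's own z axis and vertical below 0.04 rad and angle between the x axis of board0_mid and the x axis of bay1, either way round below 0.1 rad) or (horizontal distance between board0_mid and bay2 below 0.004 m and z of board0_mid in the frame of bay2 between 0.014 and 0.0195 m and angle between board0_mid's own z axis and vertical below 0.04 rad and angle between the x axis of board0_mid and the x axis of bay2, either way round below 0.1 rad)) and ((horizontal distance between board1_mid and bay0 below 0.004 m and z of board1_mid in the frame of bay0 between 0.014 and 0.0195 m and angle between board1_mid's own z axis and vertical below 0.04 rad and angle between the x axis of board1_mid and the x axis of bay0, either way round below 0.1 rad) or (horizontal distance between board1_mid and bay1 below 0.004 m and z of board1_mid in the frame of bay1 between 0.014 and 0.0195 m and angle between board1_mid's own z axis and vertical below 0.04 rad and angle between the x axis of board1_mid and the x axis of bay1, either way round below 0.1 rad) or (horizontal distance between board1_mid and bay2 below 0.004 m and z of board1_mid in the frame of bay2 between 0.014 and 0.0195 m and angle between board1_mid's own z axis and vertical below 0.04 rad and angle between the x axis of board1_mid and the x axis of bay2, either way round below 0.1 rad)) and ((horizontal distance between board2_mid and bay0 below 0.004 m and z of board2_mid in the frame of bay0 between 0.014 and 0.0195 m and angle between board2_mid's own z axis and vertical below 0.04 rad and angle between the x axis of board2_mid and the x axis of bay0, either way round below 0.1 rad) or (horizontal distance between board2_mid and bay1 below 0.004 m and z of board2_mid in the frame of bay1 between 0.014 and 0.0195 m and angle between board2_mid's own z axis and vertical below 0.04 rad and angle between the x axis of board2_mid and the x axis of bay1, either way round below 0.1 rad) or (horizontal distance between board2_mid and bay2 below 0.004 m and z of board2_mid in the frame of bay2 between 0.014 and 0.0195 m and angle between board2_mid's own z axis and vertical below 0.04 rad and angle between the x axis of board2_mid and the x axis of bay2, either way round below 0.1 rad)) and linear speed of each of board0, board1, board2 below 0.02 m/s), for 0.3 s.
2. the retainer bar is swung shut against its stop, its bolt still drawn (value of joint bar below 0.02 rad and value of joint bolt below 0.02 m), for 0.2 s.
3. the bolt is slid into its keeper (value of joint bolt above 0.034 m and value of joint bar below 0.02 rad and horizontal distance between bolt_tip and keeper below 0.015 m), for 0.2 s.
At the end, for the whole second after the job is handed in: Every board present sits on a set of standoffs: within 4 mm of its middle, no more than 2.5 mm above its seat, level within 0.04 rad and square to it within 0.1 rad (either way round), at rest; the bar within 0.02 rad of its stop, the bolt shot at least 34 mm of its 40 mm with its tip in the keeper (all of step 1 and all of step 3); the robot touches nothing.
It fails at once if the hammer is disturbed (moved over 30 mm) (distance of hammer from where it was at the start of the episode above 0.03 m).
It fails at once if the spool is disturbed (moved over 30 mm) (distance of spool from where it was at the start of the episode above 0.03 m).
It fails at once if the offcut is disturbed (moved over 30 mm) (distance of offcut from where it was at the start of the episode above 0.03 m).
Of board0, board1, board2 only 2 to 3 are there at a start; the rules pass over those that are not, and their reading is None.
At some moment in a run one of board0, board1, board2 may be knocked a few centimetres aside while the robot is not near it.
Once in a run the grip may slacken for a moment while it holds something.
It also fails if it takes over 210 s, if anything falls off the work surface, if the arm or the gripper's body presses on something with over 40 N, if the wrist force passes 120 N, or if a joint passes its speed limit or range.

## Working session

There is one attempt and no reset: what is moved stays moved. The work goes in short steps, Python scripts to look and compute and a shell command to move; the robot and the scene stay as the last step left them, time stands still between calls to the robot, and variables do not carry over. Pictures are saved under pics/ and viewed, about 12 in all and at most 16, crops included, and the job is handed in when it is done.

```bash
mkdir -p pics
cat > h.py <<'E'
from bench import *
import numpy as np, cv2
def px2w(c,u,v,z):
    K,R,t=c["camera_matrix"],c["R"],c["t"]; C=-R.T@t
    d=R.T@np.linalg.inv(K)@np.array([u,v,1.]); return C+d*(z-C[2])/d[2]
def cloud(c):
    K,R,t=c["camera_matrix"],c["R"],c["t"]; Z=c["range_z"]; v,u=np.mgrid[:Z.shape[0],:Z.shape[1]]
    P=np.stack([(u-K[0,2])/K[0,0]*Z,(v-K[1,2])/K[1,1]*Z,Z],-1); return (P-t)@R
def w2px(c,X):
    p=c["camera_matrix"]@(c["R"]@np.asarray(X,float)+c["t"]); return p[:2]/p[2]
E
python3 - <<'E'
from h import *
s=state(); print(s)
for n in("top","scene"):
    c=read_camera(n); cv2.imwrite(f"pics/{n}0.png",c["color"]); print(n,-c["R"].T@c["t"],c["R"].tolist(),c["camera_matrix"][0,0])
    if n=="top":
        np.savez("top0.npz",**c)
        P=cloud(c)
        hsv=cv2.cvtColor(c["color"],cv2.COLOR_BGR2HSV)
        m=cv2.inRange(hsv,(40,80,30),(90,255,255))
        N,l,st,ce=cv2.connectedComponentsWithStats(m)
        for i in range(1,N):
            if st[i,4]>100: print(st[i],ce[i],px2w(c,*ce[i],.004), P[l==i][:,2].mean())
E
```

```text
{'time': 0.0, 'joint_positions': array([ 1.05726247e+00,  9.18472370e-02,  1.23189545e+00,  2.78261629e-05,
        1.81980390e+00, -5.67242287e-02]), 'dq': array([ 0.00062303, -0.00115187,  0.00105373,  0.00096467,  0.00052766,
       -0.00092005]), 'joint_torque': array([ 3.49305774e-04, -4.46470034e+01, -4.06439281e+01,  6.98673958e-02,
        2.96468928e-02, -1.58326116e-04]), 'tool_pos': array([0.26450875, 0.53821014, 0.22150845]), 'ee_rot': array([-3.13964339e+00, -1.37713655e-04,  2.68478972e+00]), 'ft_force': array([-0.01023967, -0.42129832,  0.24719959]), 'wrist_torque': array([ 0.03099523, -0.04412681,  0.04065805]), 'opening': 0.08760554271080333}
top [ 0.32856528 -0.038098    1.85262874] [[0.022211843992689856, -0.999721201883831, -0.008009524979225646], [-0.9944556355079134, -0.02126977509766533, -0.10298342426743695], [0.10278435188780725, 0.010252569006993624, -0.9946508240763493]] 495.8666395466917
[365 184  22  23 187] [374.61497326 197.        ] [ 0.54659194 -0.21855279  0.004     ] 0.003961968559168076
[410 207  18   7 101] [418.52475248 210.05940594] [ 0.50095973 -0.38300546  0.004     ] 0.001735391942463138
[408 213  19  21 192] [416.23958333 225.86979167] [ 0.44165036 -0.37463022  0.004     ] 0.022342817473780575
[371 217  18   8 105] [379.58095238 220.19047619] [ 0.45988599 -0.2380329   0.004     ] 0.002311459673720475
[368 224  18  21 150] [375.20666667 236.88666667] [ 0.39733788 -0.22241444  0.004     ] 0.003486792254226015
scene [ 1.28119781 -0.76410418  0.8414225 ] [[0.6980821722299612, 0.7160159810430136, -0.001547806741755947], [0.4181571382997565, -0.409436545542106, -0.8108676358466315], [-0.5812279144222662, 0.5654050141850158, -0.5852275467122041]] 382.1501818489884
```

View pics/top0.png

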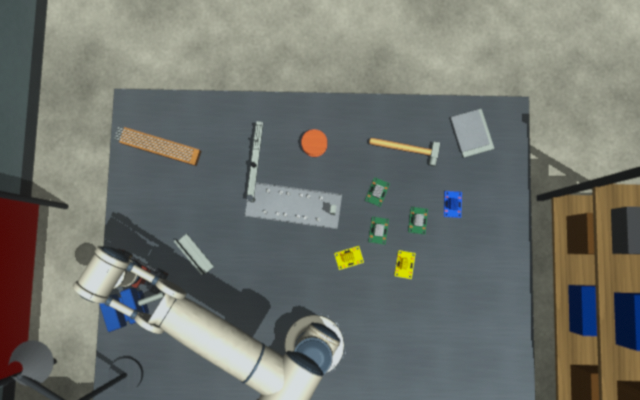

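View pics/scene0.png

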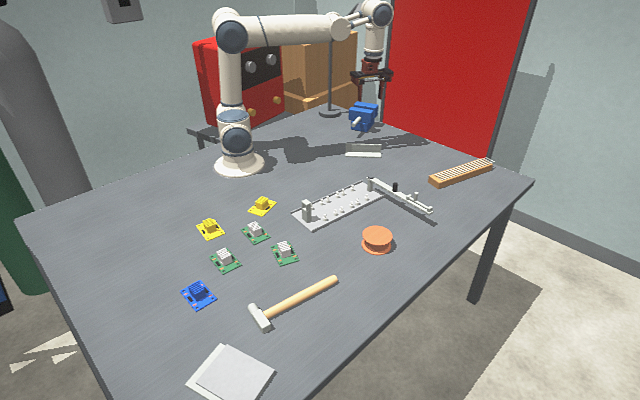

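```bash
python3 -m inch '[[-32,-34,-10,0,0,0,1],[-32,-34,-10,0,0,0,1],[-32,-34,-10,0,0,0,1],[-32,-34,-10,0,0,0,1],[-32,-34,-10,0,0,0,1],[-32,-34,-10,0,0,0,1],[-32,-34,-10,0,0,0,1],[-32,-34,-10,0,0,0,1],[-32,-34,-10,0,0,0,1],[-32,-34,-10,0,0,0,1],[-32,-34,-10,0,0,0,1],[-32,-34,-10,0,0,0,1]]' 30; python3 -m inch '[[-32,-34,-10,0,0,0,1],[-32,-34,-10,0,0,0,1],[0,0,0,0,0,0.14,1],[0,0,0,0,0,0.14,1],[0,0,0,0,0,0.14,1],[0,0,0,0,0,0.14,1],[0,0,0,0,0,0.14,1],[0,0,0,0,0,0.14,1],[0,0,0,0,0,0.14,1],[0,0,0,0,0,0.12,1],[0,0,0,0,0,0,1]]'
python3 - <<'E'
from h import *
for n in("wrist","top"):
    c=read_camera(n); cv2.imwrite(f"pics/{n}1.png",c["color"]); np.savez(n+"1.npz",**c); print(n,-c["R"].T@c["t"],c["R"].round(3).tolist(),c["camera_matrix"][0,0])
print(state()["tool_pos"],state()["ee_rot"])
E
```

```text
time: 1.3
tool_pos: [0.4293, 0.001, 0.3429]
ee_rot: [3.142, 0.0, 2.685]
ft_force: [0.6, 0.7, -0.3]
opening: 0.0882
time: 2.4
tool_pos: [0.4567, -0.0863, 0.3622]
ee_rot: [-3.141, -0.0, 1.584]
ft_force: [-0.0, 1.2, 0.1]
opening: 0.0882
wrist [ 0.45590862 -0.00842677  0.52412396] [[1.0, 0.013, -0.002], [0.013, -0.958, 0.286], [0.002, -0.286, -0.958]] 299.09984555465365
top [ 0.32856528 -0.038098    1.85262874] [[0.022, -1.0, -0.008], [-0.994, -0.021, -0.103], [0.103, 0.01, -0.995]] 495.8666395466917
[ 0.45673139 -0.08629836  0.36237152] [-3.14108413e+00 -1.46211370e-04  1.58800087e+00]
```

View pics/wrist1.png

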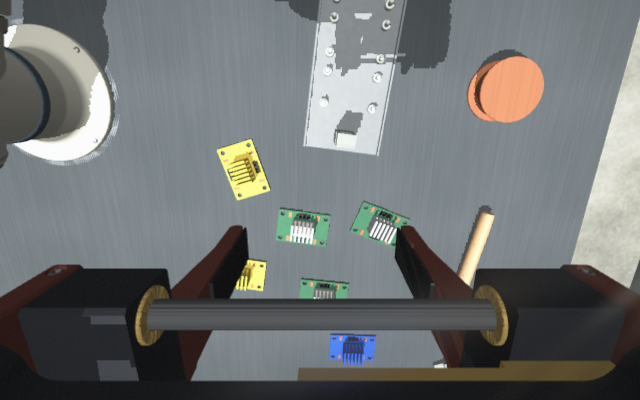

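```bash
cat >> h.py <<'E'
def boards(c,amin=300,z=.004,zoff=0):
    hsv=cv2.cvtColor(c["color"],cv2.COLOR_BGR2HSV); m=cv2.inRange(hsv,(45,70,30),(90,255,255))
    m=cv2.morphologyEx(m,cv2.MORPH_CLOSE,np.ones((9,9)))
    N,l,st,ce=cv2.connectedComponentsWithStats(m); out=[]
    for i in range(1,N):
        if st[i,4]<amin: continue
        v,u=np.nonzero(l==i); W=np.array([px2w(c,a,b,z)[:2] for a,b in zip(u,v)])
        (x,y),(w,h),a=cv2.minAreaRect((W*1000).astype(np.float32))
        if w<h: w,h,a=h,w,a-90
        a=(a+90)%180-90
        print("board px",ce[i].round(),"xy",round(x,1),round(y,1),"size",round(w),round(h),"deg",round(a,1))
E
python3 - <<'E'
from h import *
boards(dict(np.load("wrist1.npz")))
c=dict(np.load("top1.npz"));boards(c,100)
E
python3 -m inch '[[45,0,0,0,0,0,1],[45,0,0,0,0,0,1],[45,0,0,0,0,0,1],[45,0,0,0,0,0,1],[20,20,0,0,0,0,1],[0,20,0,0,0,0,1],[0,0,0,0,0,0,1]]'
python3 - <<'E'
from h import *
for n in("wrist",):
    c=read_camera(n); cv2.imwrite(f"pics/{n}2.png",c["color"]); np.savez(n+"2.npz",**c)
E
```

```text
board px [376. 221.] xy 566.3 -223.1 size 96 65 deg -21.4
board px [303. 225.] xy 422.8 -229.6 size 96 64 deg -7.7
board px [322. 288.] xy 463.7 -361.6 size 99 44 deg 0.8
board px [381. 188.] xy 567.9 -228.2 size 98 65 deg -19.8
board px [417. 220.] xy 463.5 -379.5 size 99 67 deg -5.9
board px [378. 231.] xy 422.9 -233.1 size 99 66 deg -8.3
time: 3.2
tool_pos: [0.4951, 0.115, 0.3609]
ee_rot: [-3.139, 0.001, 1.589]
ft_force: [0.5, 0.6, 0.3]
opening: 0.0879
```

View pics/wrist2.png

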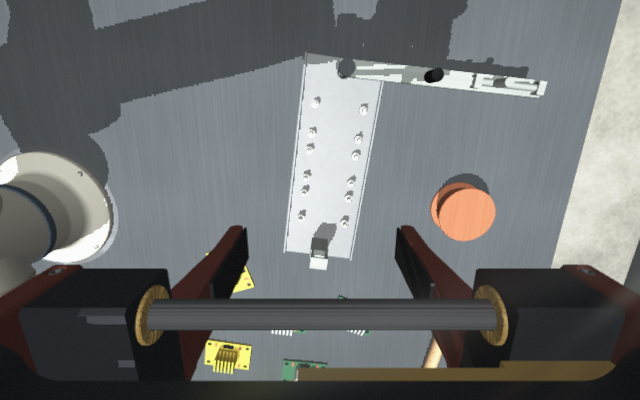

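```bash
cat >> h.py <<'E'
def fitbays(pts):
    # pts: Nx2 world mm of standoffs (ordered bay/side unknown); nominal grid, ICP rigid
    nom=np.array([[sx*40,b*76+sy*24] for b in(1,0,-1) for sx in(-1,1) for sy in(1,-1)],float)
    return nom
def rigid(A,B):
    a,b=A.mean(0),B.mean(0); U,_,Vt=np.linalg.svd((A-a).T@(B-b)); R=Vt.T@np.diag([1,np.linalg.det(Vt.T@U.T)])@U.T
    return R,b-R@a
E
python3 - <<'E'
from h import *
from itertools import product
c=dict(np.load("wrist2.npz")); g=cv2.cvtColor(c["color"],cv2.COLOR_BGR2GRAY)
L=[(316,101),(313,131),(310,148),(306,175),(305,189),(302,215)];Rr=[(364,108),(359,139),(355,154),(352,180),(349,196),(345,221)]
nom=[];P=[]
for col,sx in((L,-1),(Rr,1)):
    for (u,v),y in zip(col,[100,52,24,-24,-52,-100]):
        w=g[v-9:v+10,u-9:u+10].astype(float); m=w>np.percentile(w,88)
        yy,xx=np.nonzero(m); uu,vv=u-9+xx.mean(),v-9+yy.mean()
        P.append(px2w(c,uu,vv,.020)[:2]*1000); nom.append((sx*40,y)); print((u,v),round(uu,1),round(vv,1),P[-1].round(1))
nom=np.array(nom,float);P=np.array(P)
R,t=rigid(nom,P); print(t,np.degrees(np.arctan2(R[1,0],R[0,0])),(P-nom@R.T-t).round(1).tolist())
for b in(1,0,-1): print((R@[0,76*b]+t).round(1))
cv2.imwrite("pics/c2.png",cv2.resize(c["color"][40:280,270:560],None,fx=2.5,fy=2.5,interpolation=2))
E
```

```text
(316, 101) 314.1 104.5 [480.9 192.6]
(313, 131) 310.6 134.7 [475.6 144.6]
(310, 148) 308.8 151.4 [472.8 116.9]
(306, 175) 304.2 179.0 [465.1  68.9]
(305, 189) 303.3 190.4 [463.5  48.4]
(302, 215) 298.8 215.0 [455.4   2.3]
(364, 108) 362.7 111.3 [559.8 183.4]
(359, 139) 357.5 140.6 [553.8 136.3]
(355, 154) 353.6 157.6 [548.6 107.6]
(352, 180) 348.7 181.5 [542.1  65.9]
(349, 196) 347.4 197.9 [541.2  36.1]
(345, 221) 341.5 222.0 [532.6  -9.6]
[507.61124198  91.10183884] -7.447711441155746 [[-0.0, -2.9], [0.9, -3.3], [1.7, -3.2], [0.3, -3.5], [2.3, 3.7], [0.4, 5.2], [-0.5, -1.7], [-0.2, -1.2], [-1.7, -2.1], [-2.1, 3.8], [0.7, 1.7], [-1.8, 3.6]]
[517.5 166.5]
[507.6  91.1]
[497.8  15.7]
```

View pics/c2.png

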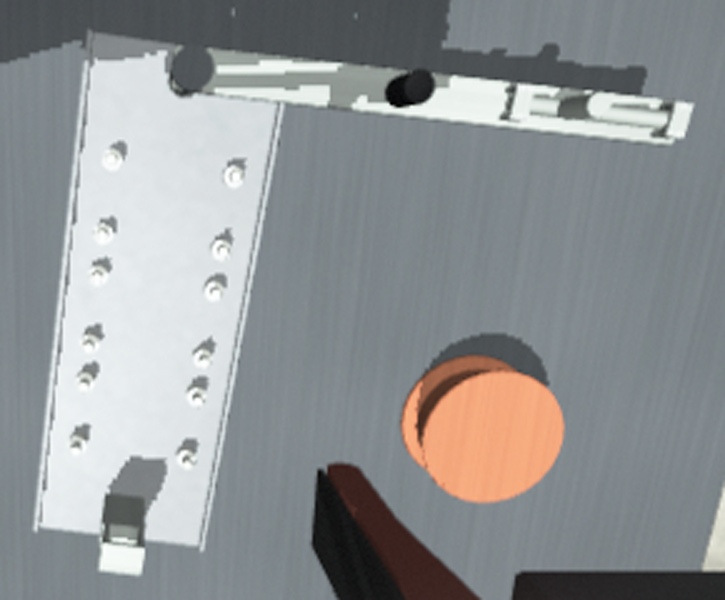

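Run:
```python
from h import *
c=dict(np.load("wrist2.npz"))
L=[(112,157),(104,231),(99,271),(90,342),(87,378),(78,441)];Rr=[(234,176),(221,249),(214,289),(203,356),(197,396),(187,459)]
nom=[];P=[]
for col,sx in((L,-1),(Rr,1)):
    for (u,v),y in zip(col,[100,52,24,-24,-52,-100]):
        P.append(px2w(c,u/2.5+270,v/2.5+40,.020)[:2]*1000); nom.append((sx*40,y))
nom=np.array(nom,float);P=np.array(P)
R,t=rigid(nom,P); print(t,np.degrees(np.arctan2(R[1,0],R[0,0])),(P-nom@R.T-t).round(1).tolist())
for b in(1,0,-1): print((R@[0,76*b]+t).round(1))
```

```text
[510.35170022  92.15165863] -6.814995818963613 [[-0.5, -0.9], [0.4, -0.2], [0.6, 1.2], [0.4, -0.2], [1.7, 1.7], [1.0, 2.1], [-0.9, -1.8], [-1.1, -1.1], [-1.1, -0.1], [-0.7, 0.8], [-0.2, -0.6], [0.3, -0.8]]
[519.4 167.6]
[510.4  92.2]
[501.3  16.7]
```

```bash
python3 -m inch '[[0,0,0,0,0,0.148,1],[-39,-3,20,0,0,0,1],[-39,-3,20,0,0,0,1],[-39,-3,20,0,0,0,1],[-39,-3,20,0,0,0,1],[-39,-3,20,0,0,0,1],[-39,-3,20,0,0,0,1],[-39,-3,20,0,0,0,1],[-39,-3,20,0,0,0,1],[-39,-1,40,0,0,0,1],[0,0,0,0,0,0,1]]'
python3 - <<'E'
from h import *
for n in("wrist",):
    c=read_camera(n); cv2.imwrite(f"pics/{n}3.png",c["color"]); np.savez(n+"3.npz",**c); boards(c)
print(state()["tool_pos"],state()["ee_rot"])
E
```

```text
time: 4.35
tool_pos: [0.4192, -0.2284, 0.1617]
ee_rot: [-3.134, -0.002, 1.432]
ft_force: [-0.4, 0.3, -0.3]
opening: 0.0874
board px [455. 153.] xy 566.6 -223.4 size 97 64 deg -21.3
board px [326. 178.] xy 422.5 -230.0 size 96 63 deg -7.9
board px [369. 280.] xy 464.4 -365.5 size 97 45 deg -7.6
[ 0.42050064 -0.22704294  0.16440214] [-3.13698484e+00 -2.13960789e-03  1.43336994e+00]
```

View pics/wrist3.png

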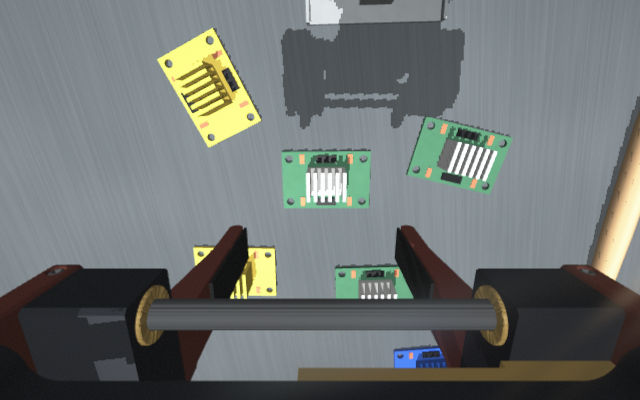

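```bash
python3 -m inch '[[-3,2,35,0,0,0,1],[0,0,40,0,0,0,1],[0,0,40,0,0,0,1],[0,0,20,0,0,0,1],[0,0,0,0,0,0,1],[0,0,0,0,0,0,1]]' 40; python3 -c "
from bench import *; s=state();print(s['tool_pos'],s['ee_rot'],s['ft_force'])"
```

```text
time: 5.0
tool_pos: [0.4254, -0.2292, 0.0339]
ee_rot: [3.139, 0.001, 1.438]
ft_force: [0.3, 0.3, 0.8]
opening: 0.0877
[ 0.42541019 -0.22917648  0.03392748] [3.13943683e+00 6.30226251e-04 1.43792228e+00] [0.33481553 0.33939546 0.82362703]
```

```bash
python3 -m inch '[[0,0,20,0,0,0,1],[0,0,0,0,0,0,1],[0,0,0,0,0,0,1]]' 40; python3 -m inch '[[0,0,4,0,0,0,1],[0,0,0,0,0,0,1]]';python3 -m inch '[[0,0,2,0,0,0,1],[0,0,0,0,0,0,1]]'
```

```text
time: 5.3
tool_pos: [0.4254, -0.2297, 0.0139]
ee_rot: [3.139, 0.001, 1.437]
ft_force: [-0.5, -0.9, 0.7]
opening: 0.088
time: 5.5
tool_pos: [0.4249, -0.2296, 0.0086]
ee_rot: [3.141, 0.0, 1.437]
ft_force: [0.3, -0.3, 0.3]
opening: 0.0877
time: 5.7
tool_pos: [0.4245, -0.2294, 0.0058]
ee_rot: [-3.141, -0.0, 1.437]
ft_force: [-0.4, -0.3, 0.0]
opening: 0.0879
```

```bash
python3 -m inch '[[0,0,0,0,0,0,-1],[0,0,0,0,0,0,-1],[0,0,0,0,0,0,-1],[0,0,0,0,0,0,-1],[0,0,0,0,0,0,-1],[0,0,0,0,0,0,-1]]' 40;python3 -m inch '[[0,0,-40,0,0,0,-1],[0,0,-40,0,0,0,-1],[0,0,-20,0,0,0,-1],[0,0,0,0,0,0,-1]]'
python3 - <<'E'
from h import *
c=read_camera("wrist"); cv2.imwrite("pics/wrist4.png",c["color"]); np.savez("wrist4.npz",**c); boards(c); s=state()
print(s["tool_pos"],s["ee_rot"],s["ft_force"],s["opening"])
boards(c,300,s["tool_pos"][2]-.0015)
E
```

```text
time: 6.3
tool_pos: [0.4245, -0.2295, 0.0058]
ee_rot: [-3.142, -0.0, 1.437]
ft_force: [-0.8, 0.5, 0.1]
opening: 0.0435
time: 6.7
tool_pos: [0.4261, -0.2305, 0.1095]
ee_rot: [3.136, 0.003, 1.437]
ft_force: [0.3, 0.3, -1.0]
opening: 0.0398
board px [467. 159.] xy 566.6 -223.3 size 97 64 deg -21.2
board px [320. 213.] xy 421.5 -268.6 size 149 84 deg -7.9
board px [341. 287.] xy 427.5 -335.4 size 51 43 deg 13.8
board px [343. 336.] xy 432.1 -396.9 size 36 16 deg -8.0
[ 0.42515707 -0.22985831  0.106821  ] [3.13917651e+00 1.10564080e-03 1.43682230e+00] [ 0.2427004  -1.03190441 -1.78350469] 0.039695919087593026
board px [467. 159.] xy 517.0 -196.5 size 60 40 deg -21.2
board px [320. 213.] xy 426.9 -224.6 size 93 52 deg -7.9
board px [341. 287.] xy 430.6 -266.1 size 32 26 deg 13.8
board px [343. 336.] xy 433.5 -304.3 size 23 10 deg -8.0
```

View pics/wrist4.png

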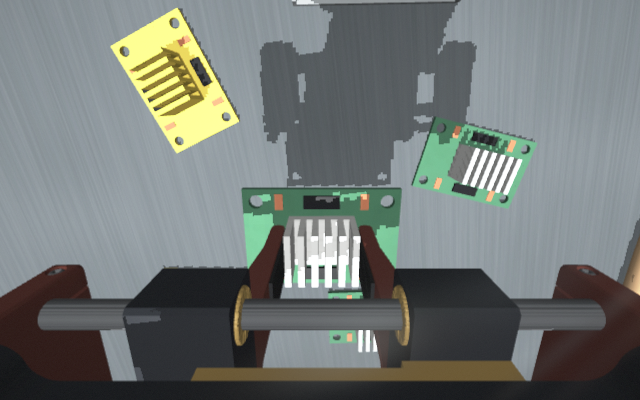

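```bash
python3 -m inch '[[0,0,-20,0,0,0,-1],[36,6,0,0,0,0,-1],[36,6,0,0,0,0,-1],[36,6,0,0,0,0,-1],[36,6,0,0,0,0,-1],[36,6,0,0,0,0,-1],[36,6,0,0,0,0,-1],[38,6,0,0,0,-0.017,-1],[0,0,0,0,0,0,-1],[0,0,40,0,0,0,-1],[0,0,0,0,0,0,-1],[0,0,0,0,0,0,-1]]'
python3 - <<'E'
from h import *
c=read_camera("wrist"); np.savez("wrist5.npz",**c); s=state()
print(s["tool_pos"],s["ee_rot"],s["ft_force"],s["opening"])
cv2.imwrite("pics/wrist5.png",cv2.resize(c["color"][40:260,200:440],None,fx=2.5,fy=2.5,interpolation=2))
E
```

```text
time: 7.95
tool_pos: [0.4985, 0.0161, 0.0838]
ee_rot: [-3.137, 0.001, 1.453]
ft_force: [0.4, -0.8, -0.6]
opening: 0.0397
[0.49959112 0.01602623 0.08560032] [-3.14001132e+00  2.94580389e-04  1.45288815e+00] [ 0.49013351  0.90221213 -0.60126891] 0.040035676389448126
```

View pics/wrist5.png

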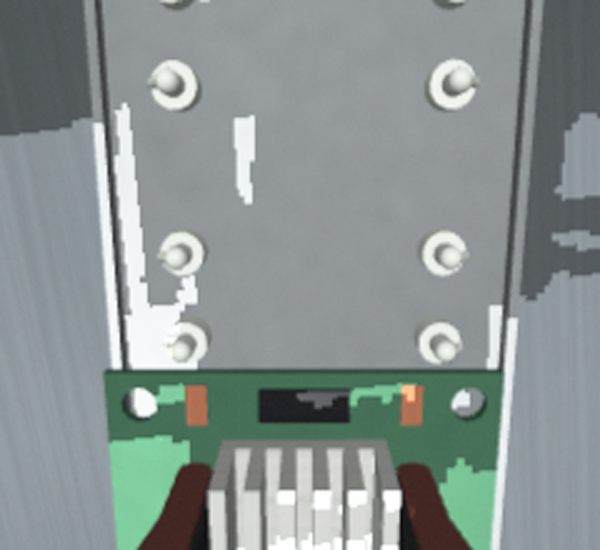

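```bash
cat >> h.py <<'E'
def place(c,holes,tips,tipnom,ztop,scale=2.5,off=(200,40),bay=-76,ztip=.029,yaw=None):
    f=lambda p,z:px2w(c,p[0]/scale+off[0],p[1]/scale+off[1],z)[:2]*1000
    H=np.array([f(p,ztop) for p in holes]); T=np.array([f(p,ztip) for p in tips]); nom=np.array(tipnom,float)
    R,t=rigid(nom,T); print("tip resid",(T-nom@R.T-t).round(1).tolist())
    d=H[1]-H[0]; a=np.arctan2(d[1],d[0]); cy=np.arctan2(R[1,0],R[0,0])
    print("holesep",np.hypot(*d).round(2),"board deg",np.degrees(a).round(2),"chassis deg",np.degrees(cy).round(2))
    B=H.mean(0)-24*np.array([-np.sin(a),np.cos(a)]); G=R@[0,bay]+t
    yaw=state()["ee_rot"][2]; D=G-B
    # hole-based: shift needed if holes go onto own masts
    print("board",B.round(1),"bay",G.round(1),"tool dx,dy",(D@[np.cos(yaw),np.sin(yaw)]).round(2),(D@[np.sin(yaw),-np.cos(yaw)]).round(2),"turn tool z",round(a-cy,4))
E
python3 - <<'E'
from h import *
c=dict(np.load("wrist5.npz"))
nom=[(-40,24),(40,24),(-40,-24),(40,-24),(-40,-52),(40,-52)]
h=[(141,403),(467,403)]
for zt in(.0805,.0825,.0845):
  place(c,h,[(165,82),(462,80),(173,258),(452,257),(178,348),(448,345)],nom,zt)
place(c,h,[(174,85),(452,85),(183,254),(445,254),(186,343),(439,343)],nom,.0825,ztip=.016)
E
```

```text
tip resid [[0.0, -1.1], [0.1, -1.0], [-0.3, -0.2], [-0.0, -0.4], [-0.1, 1.1], [0.3, 1.6]]
holesep 75.72 board deg -6.66 chassis deg -6.46
board [498.7  16.2] bay [501.2  15.5] tool dx,dy -0.45 2.57 turn tool z -0.0034
tip resid [[0.0, -1.1], [0.1, -1.0], [-0.3, -0.2], [-0.0, -0.4], [-0.1, 1.1], [0.3, 1.6]]
holesep 74.8 board deg -6.66 chassis deg -6.46
board [498.8  16.9] bay [501.2  15.5] tool dx,dy -1.1 2.56 turn tool z -0.0034
tip resid [[0.0, -1.1], [0.1, -1.0], [-0.3, -0.2], [-0.0, -0.4], [-0.1, 1.1], [0.3, 1.6]]
holesep 73.89 board deg -6.66 chassis deg -6.46
board [498.9  17.5] bay [501.2  15.5] tool dx,dy -1.76 2.56 turn tool z -0.0034
tip resid [[0.1, 0.0], [-0.4, -0.1], [0.4, -0.1], [0.2, -0.1], [0.0, 0.1], [-0.2, 0.1]]
holesep 74.8 board deg -6.66 chassis deg -6.69
board [498.8  16.9] bay [501.   14.7] tool dx,dy -1.91 2.49 turn tool z 0.0005
```

```bash
cat >> h.py <<'E'
def plane(c,box):
    u0,v0,u1,v1=box; P=cloud(c)[v0:v1,u0:u1]; hsv=cv2.cvtColor(c["color"],cv2.COLOR_BGR2HSV)[v0:v1,u0:u1]
    m=(cv2.inRange(hsv,(45,60,20),(95,255,255))>0)&(c["range_z"][v0:v1,u0:u1]>0); Q=P[m]; 
    A=np.c_[Q[:,:2]-Q[:,:2].mean(0),np.ones(len(Q))]; k,*_=np.linalg.lstsq(A,Q[:,2],rcond=None)
    r=Q[:,2]-A@k; print("plane n",len(Q),"z",Q[:,2].mean().round(4),"slope x,y",k[:2].round(3),"rms",r.std().round(4),"yrange",np.ptp(Q[:,1]).round(3))
E
python3 - <<'E'
from h import *
c=dict(np.load("wrist5.npz")); plane(c,(240,185,402,260))
c=dict(np.load("wrist4.npz")); plane(c,(240,185,402,260))
E
```

```text
plane n 5450 z 0.0736 slope x,y [0.006 0.039] rms 0.004 yrange 0.079
plane n 5519 z 0.099 slope x,y [0.035 0.086] rms 0.0061 yrange 0.091
```

Run:
```python
from h import *
c=dict(np.load("wrist5.npz"))
nom=[(-40,24),(40,24),(-40,-24),(40,-24),(-40,-52),(40,-52)]
h=[(141,403),(467,403)]
for zt in(.0712,.073):
  place(c,h,[(174,85),(452,85),(183,254),(445,254),(186,343),(439,343)],nom,zt,ztip=.016)
P=cloud(c); hsv=cv2.cvtColor(c["color"],cv2.COLOR_BGR2HSV); m=cv2.inRange(hsv,(45,60,20),(95,255,255))>0
for v0 in range(188,260,8):
    for u0,u1 in((243,275),(380,400)):
        q=P[v0:v0+8,u0:u1][m[v0:v0+8,u0:u1]]
        if len(q)>10: print(v0,u0,len(q),np.median(q,0).round(4))
```

```text
tip resid [[0.1, 0.0], [-0.4, -0.1], [0.4, -0.1], [0.2, -0.1], [0.0, 0.1], [-0.2, 0.1]]
holesep 79.99 board deg -6.66 chassis deg -6.69
board [498.3  13.2] bay [501.   14.7] tool dx,dy 1.78 2.55 turn tool z 0.0005
tip resid [[0.1, 0.0], [-0.4, -0.1], [0.4, -0.1], [0.2, -0.1], [0.0, 0.1], [-0.2, 0.1]]
holesep 79.16 board deg -6.66 chassis deg -6.69
board [498.4  13.8] bay [501.   14.7] tool dx,dy 1.19 2.54 turn tool z 0.0005
188 243 229 [0.4642 0.0482 0.0738]
188 380 153 [0.5425 0.0391 0.0731]
196 243 154 [0.4667 0.0434 0.0738]
196 380 61 [0.546  0.0338 0.073 ]
204 243 222 [0.4626 0.038  0.0738]
204 380 135 [0.5427 0.0286 0.0732]
212 243 249 [0.462  0.0332 0.0739]
212 380 152 [0.5413 0.0237 0.0731]
220 243 243 [0.4609 0.0281 0.0738]
220 380 148 [0.5408 0.0184 0.0732]
228 243 199 [0.4588 0.0228 0.0739]
228 380 144 [0.5403 0.0132 0.0732]
236 243 171 [0.4569 0.0177 0.0739]
236 380 143 [0.5398 0.0077 0.0734]
244 243 135 [0.455  0.0125 0.0739]
244 380 128 [0.5398 0.0024 0.0734]
252 243 86 [0.4525 0.007  0.0739]
252 380 81 [ 0.541  -0.0031  0.0732]
```

```bash
python3 -m inch '[[1.2,2.5,15,0,0,0,-1],[0,0,12,0,0,0,-1],[0,0,4,0,0,0,-1],[0,0,0,0,0,0,-1],[0,0,0,0,0,0,-1]]'
python3 - <<'E'
from h import *
c=read_camera("wrist"); np.savez("wrist6.npz",**c); s=state(); plane(c,(243,188,275,240)); plane(c,(380,188,400,240))
print(s["tool_pos"],s["ee_rot"],s["ft_force"],s["opening"])
cv2.imwrite("pics/wrist6.png",cv2.resize(c["color"][40:260,200:440],None,fx=2.5,fy=2.5,interpolation=2))
E
```

```text
time: 8.5
tool_pos: [0.5028, 0.0175, 0.055]
ee_rot: [3.141, 0.0, 1.454]
ft_force: [0.1, -0.6, -0.6]
opening: 0.0399
plane n 1365 z 0.0447 slope x,y [ 0.019 -0.007] rms 0.0018 yrange 0.034
plane n 872 z 0.0445 slope x,y [-0.044  0.   ] rms 0.0015 yrange 0.034
[0.50295888 0.0174953  0.05529692] [ 3.14092628e+00 -2.50628877e-05  1.45376183e+00] [-0.67069429  0.10700303 -1.11175201] 0.03961254084349672
```

View pics/wrist6.png

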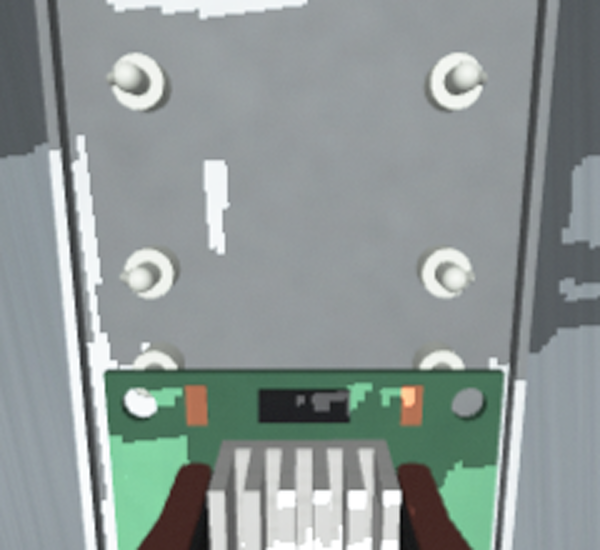

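Run:
```python
from h import *
c=dict(np.load("wrist6.npz"))
nom=[(-40,24),(40,24),(-40,-24),(40,-24)]
h=[(141,403),(467,403)]
for zt in(.0425,.0445):
  place(c,h,[(139,82),(455,82),(151,273),(446,273)],nom,zt,ztip=.016)
place(c,h,[(127,76),(465,75),(143,278),(453,277)],nom,.0435,ztip=.028)
```

```text
tip resid [[0.4, -0.1], [-0.6, -0.1], [0.5, 0.1], [-0.3, 0.1]]
holesep 79.91 board deg -6.71 chassis deg -6.63
board [502.6  14.7] bay [501.1  14.7] tool dx,dy -0.09 -1.5 turn tool z -0.0014
tip resid [[0.4, -0.1], [-0.6, -0.1], [0.5, 0.1], [-0.3, 0.1]]
holesep 79.0 board deg -6.71 chassis deg -6.63
board [502.7  15.3] bay [501.1  14.7] tool dx,dy -0.74 -1.5 turn tool z -0.0014
tip resid [[0.2, -0.2], [-0.5, -0.3], [0.9, 0.2], [-0.7, 0.3]]
holesep 79.46 board deg -6.71 chassis deg -6.48
board [502.7  15. ] bay [501.3  15.2] tool dx,dy 0.02 -1.39 turn tool z -0.0041
```

```bash
python3 -m inch '[[-0.3,-1.3,6,0,0,0,-1],[0,0,2,0,0,0,-1],[0,0,0,0,0,0,-1]]'; for i in 1; do :; done; python3 -m inch '[[0,0,3,0,0,0,-1],[0,0,0,0,0,0,-1]]';  python3 -m inch '[[0,0,3,0,0,0,-1],[0,0,0,0,0,0,-1]]'
```

```text
time: 8.85
tool_pos: [0.501, 0.0174, 0.0463]
ee_rot: [-3.141, 0.0, 1.454]
ft_force: [-0.8, -1.0, -1.5]
opening: 0.0396
time: 9.05
tool_pos: [0.5012, 0.0174, 0.0434]
ee_rot: [-3.141, 0.0, 1.454]
ft_force: [0.9, 0.0, -2.0]
opening: 0.0402
time: 9.25
tool_pos: [0.5011, 0.0174, 0.0404]
ee_rot: [-3.141, 0.0, 1.454]
ft_force: [0.2, -0.1, -1.4]
opening: 0.0399
```

```bash
python3 -m inch '[[0,0,2,0,0,0,-1],[0,0,0,0,0,0,-1]]';  python3 -m inch '[[0,0,2,0,0,0,-1],[0,0,0,0,0,0,-1]]'
```

```text
time: 9.45
tool_pos: [0.5012, 0.0175, 0.0388]
ee_rot: [-3.141, -0.0, 1.454]
ft_force: [-1.3, 0.7, 0.1]
opening: 0.0396
time: 9.65
tool_pos: [0.5014, 0.0174, 0.038]
ee_rot: [3.141, -0.0, 1.454]
ft_force: [-4.3, 1.5, 5.5]
opening: 0.0398
```

```bash
python3 -m inch '[[0,0,0,0,0,0,0.3],[0,0,0,0,0,0,0.3],[0,0,0,0,0,0,0.3],[0,0,0,0,0,0,0.3]]'; python3 -m inch '[[0,0,5,0,0,0,0.3],[0,0,2,0,0,0,0.3],[0,0,0,0,0,0,0.3]]'
```

```text
time: 10.05
tool_pos: [0.5014, 0.0174, 0.0367]
ee_rot: [3.142, -0.0, 1.454]
ft_force: [0.1, -0.3, 0.5]
opening: 0.0569
time: 10.35
tool_pos: [0.5009, 0.0174, 0.029]
ee_rot: [-3.14, 0.0, 1.454]
ft_force: [0.1, 0.4, 0.3]
opening: 0.0572
```

```bash
python3 -m inch '[[0,0,0,0,0,0,-1],[0,0,0,0,0,0,-1],[0,0,0,0,0,0,-1],[0,0,0,0,0,0,-1],[0,0,0,0,0,0,-1]]' 50; python3 -m inch '[[0,0,2,0,0,0,-1],[0,0,2,0,0,0,-1],[0,0,0,0,0,0,-1]]'; python3 -m inch '[[0,0,2,0,0,0,-1],[0,0,0,0,0,0,-1]]'
```

```text
time: 10.85
tool_pos: [0.5014, 0.0174, 0.0303]
ee_rot: [3.141, -0.0, 1.454]
ft_force: [-2.6, -0.4, 5.1]
opening: 0.0396
time: 11.15
tool_pos: [0.502, 0.0174, 0.0286]
ee_rot: [3.14, -0.0, 1.454]
ft_force: [-6.3, 0.7, 14.0]
opening: 0.0398
time: 11.35
tool_pos: [0.5017, 0.0175, 0.0259]
ee_rot: [3.14, -0.0, 1.454]
ft_force: [-3.2, 0.5, 4.8]
opening: 0.0398
```

```bash
python3 -m inch '[[0,0,2,0,0,0,-1],[0,0,1,0,0,0,-1],[0,0,0,0,0,0,-1]]'; python3 -m inch '[[0,0,2,0,0,0,-1],[0,0,0,0,0,0,-1]]'
```

```text
time: 11.65
tool_pos: [0.5014, 0.0175, 0.0219]
ee_rot: [3.141, -0.0, 1.454]
ft_force: [-6.6, 0.5, 8.5]
opening: 0.0398
time: 11.85
tool_pos: [0.5015, 0.0175, 0.0218]
ee_rot: [3.141, -0.0, 1.454]
ft_force: [-11.8, 1.4, 18.8]
opening: 0.0401
```

```bash
python3 -m inch '[[0,0,2,0,0,0,-1],[0,0,0,0,0,0,-1]]'; python3 -m inch '[[0,0,2,0,0,0,-1],[0,0,0,0,0,0,-1]]'
```

```text
time: 12.05
tool_pos: [0.5015, 0.0175, 0.0217]
ee_rot: [3.14, -0.0, 1.454]
ft_force: [-17.8, 1.1, 29.7]
opening: 0.0397
time: 12.25
tool_pos: [0.5015, 0.0175, 0.0217]
ee_rot: [3.14, -0.0, 1.454]
ft_force: [-22.9, 1.2, 41.4]
opening: 0.0397
```

```bash
python3 -m inch '[[0,0,-6,0,0,0,-1],[0,0,0,0,0,0,-1],[0,0,0,0,0,0,0.3],[0,0,0,0,0,0,0.3],[0,0,0,0,0,0,0.3],[0,0,0,0,0,0,0.3],[0,0,-40,0,0,0,0.3],[0,0,-40,0,0,0,1],[0,0,-40,0,0,0,1],[0,0,-10,0,0,0,1],[0,0,0,0,0,0,1],[0,0,0,0,0,0,1]]'
python3 - <<'E'
from h import *
c=read_camera("wrist"); np.savez("wrist7.npz",**c); s=state(); boards(c,300,.020); plane(c,(270,120,370,230))
print(s["tool_pos"],s["ee_rot"],s["ft_force"],s["opening"])
cv2.imwrite("pics/wrist7.png",c["color"][:300])
E
```

```text
time: 13.45
tool_pos: [0.5008, 0.0174, 0.1488]
ee_rot: [-3.139, 0.0, 1.454]
ft_force: [0.1, -0.2, 0.5]
opening: 0.0874
board px [323. 185.] xy 501.6 15.7 size 95 63 deg -6.7
board px [393. 349.] xy 564.9 -204.3 size 92 56 deg -20.8
plane n 3308 z 0.0197 slope x,y [0.    0.016] rms 0.0018 yrange 0.078
[0.50039925 0.01740654 0.14820528] [-3.13762688e+00  3.78108427e-04  1.45376955e+00] [-0.10168226  0.41294126  0.11719356] 0.0877541498969226
```

View pics/wrist7.png

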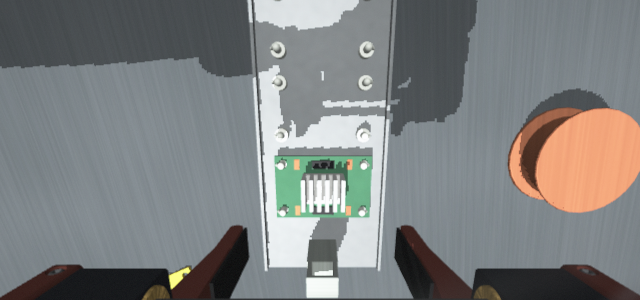

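```bash
python3 -m inch '[[0,0,0,0,0,0.13,1],[0,0,0,0,0,0.125,1],[-33,25,0,0,0,0,1],[-33,25,0,0,0,0,1],[-33,25,0,0,0,0,1],[-33,25,0,0,0,0,1],[-33,25,0,0,0,0,1],[-35,24,0,0,0,0,1],[0,0,0,0,0,0,1],[0,0,0,0,0,0,1]]'
python3 - <<'E'
from h import *
c=read_camera("wrist"); np.savez("wrist8.npz",**c); s=state(); boards(c)
print(s["tool_pos"],s["ee_rot"])
E
```

```text
time: 14.5
tool_pos: [0.5665, -0.2232, 0.1479]
ee_rot: [-3.137, -0.001, 1.197]
ft_force: [-0.3, 0.3, -0.1]
opening: 0.0881
board px [323. 180.] xy 567.2 -223.5 size 96 63 deg -21.3
[ 0.56673804 -0.22237441  0.14871082] [-3.13798078e+00 -7.46034380e-04  1.19844158e+00]
```

```bash
python3 -m inch '[[0,0,40,0,0,0,1],[0,0,40,0,0,0,1],[0,0,40,0,0,0,1],[0,0,5,0,0,0,1],[0,0,0,0,0,0,1],[0,0,0,0,0,0,1],[0,0,0,0,0,0,1]]'; python3 -m inch '[[0,0,10,0,0,0,1],[0,0,0,0,0,0,1],[0,0,0,0,0,0,1]]'
```

```text
time: 15.25
tool_pos: [0.5691, -0.2234, 0.0291]
ee_rot: [3.137, 0.0, 1.199]
ft_force: [0.3, -0.8, 1.4]
opening: 0.0877
time: 15.55
tool_pos: [0.5673, -0.223, 0.0156]
ee_rot: [-3.141, -0.0, 1.199]
ft_force: [-0.6, 0.2, 0.1]
opening: 0.0875
```

```bash
python3 -m inch '[[0,0,8,0,0,0,1],[0,0,0,0,0,0,1],[0,0,0,0,0,0,1]]' 50; python3 -m inch '[[0,0,1,0,0,0,-1],[0,0,0,0,0,0,-1],[0,0,0,0,0,0,-1],[0,0,0,0,0,0,-1],[0,0,0,0,0,0,-1],[0,0,0,0,0,0,-1],[0,0,0,0,0,0,-1],[0,0,0,0,0,0,-1],[0,0,0,0,0,0,-1]]' 50
```

```text
time: 15.85
tool_pos: [0.5671, -0.223, 0.0072]
ee_rot: [-3.141, -0.0, 1.199]
ft_force: [-0.7, 0.3, 0.2]
opening: 0.088
time: 16.75
tool_pos: [0.5675, -0.2231, 0.0069]
ee_rot: [3.142, 0.0, 1.199]
ft_force: [-0.0, -0.6, 0.3]
opening: 0.0397
```

```bash
python3 -m inch '[[0,0,-10,0,0,0,-1],[0,0,-30,0,0,0,-1],[0,0,-40,0,0,0,-1],[0,0,-40,0,0,0,-1],[0,0,0,0,0,-0.13,-1],[0,0,0,0,0,-0.125,-1],[34,-10,0,0,0,0,-1],[34,-10,0,0,0,0,-1],[34,-10,0,0,0,0,-1],[34,-10,0,0,0,0,-1],[34,-10,0,0,0,0,-1],[34,-10,0,0,0,0,-1]]'; python3 -m inch '[[34,-11,0,0,0,0,-1],[34,-11,0,0,0,0,-1],[35,-11,0,0,0,0,-1],[0,0,20,0,0,0,-1],[0,0,20,0,0,0,-1],[0,0,0,0,0,0,-1],[0,0,0,0,0,0,-1],[0,0,0,0,0,0,-1]]'
python3 - <<'E'
from h import *
c=read_camera("wrist"); np.savez("wrist9.npz",**c); s=state(); plane(c,(243,188,275,240)); plane(c,(380,188,400,240))
print(s["tool_pos"],s["ee_rot"],s["ft_force"],s["opening"])
cv2.imwrite("pics/wrist9.png",cv2.resize(c["color"][40:260,200:440],None,fx=2.5,fy=2.5,interpolation=2))
E
```

```text
time: 17.95
tool_pos: [0.5312, -0.0122, 0.1274]
ee_rot: [3.141, -0.0, 1.454]
ft_force: [0.4, 0.3, -1.0]
opening: 0.0397
time: 18.75
tool_pos: [0.5116, 0.0925, 0.0884]
ee_rot: [3.14, -0.0, 1.453]
ft_force: [0.8, -0.1, -1.8]
opening: 0.04
plane n 1346 z 0.0853 slope x,y [ 0.001 -0.003] rms 0.0006 yrange 0.033
plane n 877 z 0.0851 slope x,y [-0.403  0.089] rms 0.0044 yrange 0.071
[0.51173461 0.09249201 0.08844971] [ 3.13944755e+00 -5.35493733e-04  1.45326343e+00] [ 1.50209789  0.00280007 -1.40398611] 0.039589863913377626
```

View pics/wrist9.png

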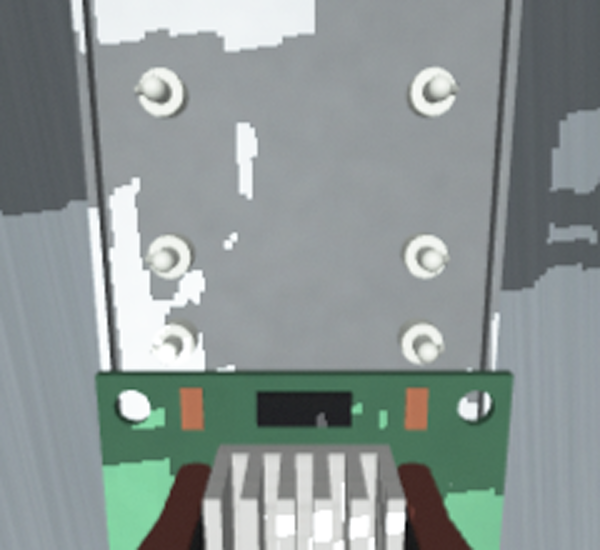

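Run:
```python
from h import *
c=dict(np.load("wrist9.npz"))
nom=[(-40,24),(40,24),(-40,-24),(40,-24),(-40,-52),(40,-52)]
for zt in(.083,.085):
  place(c,[(133,406),(475,406)],[(161,92),(433,92),(169,257),(426,257),(173,344),(422,344)],nom,zt,ztip=.016)
```

```text
tip resid [[0.2, -0.1], [-0.2, -0.1], [0.0, -0.1], [0.0, -0.1], [-0.1, 0.2], [0.1, 0.1]]
holesep 80.53 board deg -6.77 chassis deg -6.76
board [511.7  91.2] bay [509.7  90.2] tool dx,dy -1.23 -1.92 turn tool z -0.0003
tip resid [[0.2, -0.1], [-0.2, -0.1], [0.0, -0.1], [0.0, -0.1], [-0.1, 0.2], [0.1, 0.1]]
holesep 79.57 board deg -6.77 chassis deg -6.76
board [511.8  91.9] bay [509.7  90.2] tool dx,dy -1.88 -1.91 turn tool z -0.0003
```

```bash
python3 -m inch '[[-1.2,-1.5,20,0,0,0,-1],[0,0,15,0,0,0,-1],[0,0,7,0,0,0,-1],[0,0,0,0,0,0,-1],[0,0,0,0,0,0,-1],[0,0,0,0,0,0,-1]]'
python3 - <<'E'
from h import *
c=read_camera("wrist"); np.savez("wrist10.npz",**c); s=state(); plane(c,(243,188,275,240))
print(s["tool_pos"],s["ee_rot"],s["ft_force"],s["opening"])
cv2.imwrite("pics/wrist10.png",cv2.resize(c["color"][40:260,200:440],None,fx=2.5,fy=2.5,interpolation=2))
E
```

```text
time: 19.4
tool_pos: [0.5099, 0.0917, 0.0458]
ee_rot: [3.14, -0.0, 1.454]
ft_force: [0.8, -0.1, -1.4]
opening: 0.0398
plane n 1345 z 0.0427 slope x,y [ 0.006 -0.003] rms 0.0007 yrange 0.032
[0.5098894  0.09173583 0.04576366] [ 3.14018671e+00 -3.46186527e-04  1.45379021e+00] [ 0.57789916 -0.17358217 -1.71164478] 0.03977114163296973
```

View pics/wrist10.png

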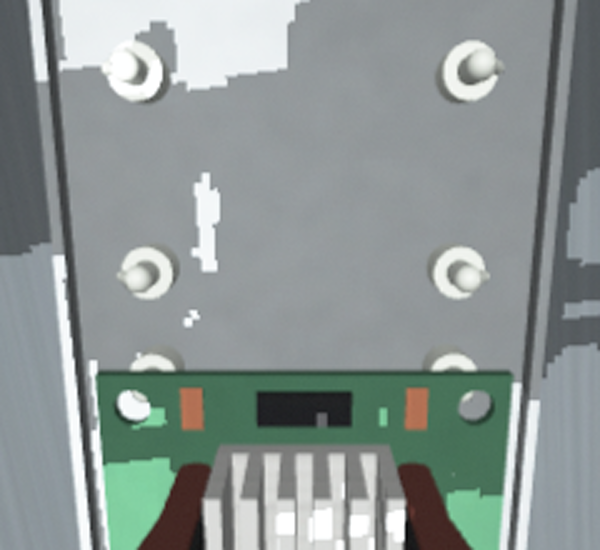

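Run:
```python
from h import *
c=dict(np.load("wrist10.npz"))
nom=[(-40,24),(40,24),(-40,-24),(40,-24)]
for zt in(.041,.0427):
  place(c,[(133,406),(475,406)],[(135,72),(470,71),(147,273),(459,273)],nom,zt,bay=-76,ztip=.016)
```

```text
tip resid [[0.1, -0.1], [-0.2, 0.0], [0.1, 0.1], [-0.0, -0.0]]
holesep 80.24 board deg -6.73 chassis deg -6.63
board [510.   90.6] bay [509.8  90.2] tool dx,dy -0.46 -0.15 turn tool z -0.0019
tip resid [[0.1, -0.1], [-0.2, 0.0], [0.1, 0.1], [-0.0, -0.0]]
holesep 79.42 board deg -6.73 chassis deg -6.63
board [510.   91.2] bay [509.8  90.2] tool dx,dy -1.02 -0.15 turn tool z -0.0019
```

```bash
python3 -m inch '[[-0.6,0,6,0,0,0,-1],[0,0,2,0,0,0,-1],[0,0,0,0,0,0,-1]]'; python3 -m inch '[[0,0,3,0,0,0,-1],[0,0,0,0,0,0,-1]]';  python3 -m inch '[[0,0,3,0,0,0,-1],[0,0,0,0,0,0,-1]]'; python3 -m inch '[[0,0,2,0,0,0,-1],[0,0,0,0,0,0,-1]]'
```

```text
time: 19.75
tool_pos: [0.5089, 0.091, 0.0362]
ee_rot: [-3.14, 0.0, 1.454]
ft_force: [0.4, -0.3, -1.4]
opening: 0.0398
time: 19.95
tool_pos: [0.5091, 0.0911, 0.0334]
ee_rot: [-3.141, 0.0, 1.454]
ft_force: [0.5, 0.1, -1.9]
opening: 0.0398
time: 20.15
tool_pos: [0.5096, 0.0911, 0.0311]
ee_rot: [3.141, -0.0, 1.454]
ft_force: [0.4, 0.1, -1.1]
opening: 0.0397
time: 20.35
tool_pos: [0.5099, 0.0912, 0.0306]
ee_rot: [3.14, -0.0, 1.454]
ft_force: [-2.5, -0.0, 7.4]
opening: 0.0398
```

```bash
python3 -m inch '[[0,0,2,0,0,0,-1],[0,0,1,0,0,0,-1],[0,0,0,0,0,0,-1]]'; python3 -m inch '[[0,0,2,0,0,0,-1],[0,0,0,0,0,0,-1]]';  python3 -m inch '[[0,0,2,0,0,0,-1],[0,0,0,0,0,0,-1]]'; python3 -m inch '[[0,0,2,0,0,0,-1],[0,0,0,0,0,0,-1]]'
```

```text
time: 20.65
tool_pos: [0.5102, 0.0913, 0.0295]
ee_rot: [3.139, -0.001, 1.454]
ft_force: [-6.8, -0.5, 16.0]
opening: 0.04
time: 20.85
tool_pos: [0.5099, 0.0913, 0.0257]
ee_rot: [3.14, -0.001, 1.454]
ft_force: [-0.7, 0.9, 1.6]
opening: 0.0395
time: 21.05
tool_pos: [0.5101, 0.0912, 0.0229]
ee_rot: [3.139, -0.001, 1.454]
ft_force: [0.5, 0.8, 5.5]
opening: 0.0399
time: 21.25
tool_pos: [0.5102, 0.0912, 0.0228]
ee_rot: [3.139, -0.001, 1.454]
ft_force: [-4.5, -1.8, 17.0]
opening: 0.0401
```

```bash
python3 -m inch '[[0,0,2,0,0,0,-1],[0,0,0,0,0,0,-1]]'; python3 -m inch '[[0,0,2,0,0,0,-1],[0,0,0,0,0,0,-1]]'
```

```text
time: 21.45
tool_pos: [0.5102, 0.0912, 0.0228]
ee_rot: [3.139, -0.001, 1.454]
ft_force: [-10.1, -0.9, 27.1]
opening: 0.0397
time: 21.65
tool_pos: [0.5102, 0.0912, 0.0227]
ee_rot: [3.139, -0.001, 1.454]
ft_force: [-16.9, -1.8, 37.1]
opening: 0.0399
```

```bash
python3 -m inch '[[0,0,-7,0,0,0,-1],[0,0,0,0,0,0,-1],[0,0,0,0,0,0,0.3],[0,0,0,0,0,0,0.3],[0,0,0,0,0,0,0.3],[0,0,0,0,0,0,0.3],[0,0,-40,0,0,0,0.3],[0,0,-40,0,0,0,1],[0,0,-40,0,0,0,1],[0,0,0,0,0,0,1],[0,0,0,0,0,0,1]]'
python3 - <<'E'
from h import *
c=read_camera("wrist"); boards(c,300,.020); plane(c,(270,120,370,230))
c=read_camera("top"); boards(c,100); s=state();print(s["tool_pos"],s["ee_rot"])
E
python3 -m inch '[[-45,1,0,0,0,0,1],[-45,1,0,0,0,0,1],[-45,1,0,0,0,0,1],[-45,1,0,0,0,0,1],[-45,1,0,0,0,0,1],[-45,1,0,0,0,0,1],[-45,1,0,0,0,0,1],[-45,1,0,0,0,0,1],[-45,1,0,0,0,0,1],[-45,0,0,0,0,0,1],[0,0,0,0,0,0,1],[0,0,0,0,0,0,1]]'
python3 - <<'E'
from h import *
c=read_camera("wrist"); np.savez("wrist11.npz",**c); s=state(); boards(c)
print(s["tool_pos"],s["ee_rot"])
E
```

```text
time: 22.75
tool_pos: [0.5098, 0.0911, 0.1437]
ee_rot: [3.139, -0.0, 1.454]
ft_force: [0.2, 0.0, 0.2]
opening: 0.0858
board px [321. 185.] xy 509.3 90.5 size 95 63 deg -6.7
board px [321. 252.] xy 501.6 15.6 size 95 64 deg -6.8
plane n 3613 z 0.0198 slope x,y [-0.001  0.001] rms 0.0011 yrange 0.087
board px [313. 206.] xy 504.2 9.8 size 98 64 deg 1.3
board px [417. 220.] xy 463.5 -379.5 size 99 67 deg -5.9
[0.50857422 0.09098131 0.14105013] [-3.13903060e+00  6.20191291e-04  1.45380827e+00]
time: 24.05
tool_pos: [0.4646, -0.357, 0.1402]
ee_rot: [-3.138, -0.003, 1.452]
ft_force: [-0.4, -0.1, 0.1]
opening: 0.0877
board px [323. 200.] xy 463.2 -376.2 size 96 64 deg -5.9
[ 0.46513394 -0.35612832  0.14083446] [-3.13896423e+00 -2.38288906e-03  1.45331637e+00]
```

```bash
python3 -m inch '[[-20,0.5,20,0,0,-0.014,1],[0,0,40,0,0,0,1],[0,0,40,0,0,0,1],[0,0,15,0,0,0,1],[0,0,0,0,0,0,1],[0,0,0,0,0,0,1],[0,0,0,0,0,0,1],[0,0,8,0,0,0,1],[0,0,0,0,0,0,1],[0,0,0,0,0,0,1]]'
```

```text
time: 25.1
tool_pos: [0.4638, -0.3769, 0.02]
ee_rot: [3.142, 0.0, 1.468]
ft_force: [-0.2, 0.2, -0.1]
opening: 0.0878
```

```bash
python3 -m inch '[[0,0,11,0,0,0,1],[0,0,0,0,0,0,1],[0,0,2,0,0,0,1],[0,0,0,0,0,0,1]]' 50; python3 -m inch '[[0,0,0,0,0,0,-1],[0,0,0,0,0,0,-1],[0,0,0,0,0,0,-1],[0,0,0,0,0,0,-1],[0,0,0,0,0,0,-1],[0,0,0,0,0,0,-1],[0,0,0,0,0,0,-1],[0,0,0,0,0,0,-1],[0,0,0,0,0,0,-1]]' 50
```

```text
time: 25.5
tool_pos: [0.4636, -0.3767, 0.0064]
ee_rot: [-3.141, -0.0, 1.468]
ft_force: [-0.0, -1.2, 0.4]
opening: 0.0879
time: 26.4
tool_pos: [0.4638, -0.3768, 0.0069]
ee_rot: [-3.141, -0.0, 1.468]
ft_force: [-0.3, 0.2, 0.5]
opening: 0.0397
```

```bash
python3 -m inch '[[0,0,-10,0,0,0,-1],[0,0,-30,0,0,0,-1],[0,0,-40,0,0,0,-1],[0,0,-40,0,0,0.014,-1],[42,-1,0,0,0,0,-1],[42,-1,0,0,0,0,-1],[42,-1,0,0,0,0,-1],[42,-1,0,0,0,0,-1],[42,-1,0,0,0,0,-1],[42,-1,0,0,0,0,-1],[42,-1,0,0,0,0,-1],[42,-1,0,0,0,0,-1]]'; python3 -m inch '[[42,-1,0,0,0,0,-1],[42,0,0,0,0,0,-1],[42,0,0,0,0,0,-1],[42,0,0,0,0,0,-1],[42,0,0,0,0,0,-1],[0,0,25,0,0,0,-1],[0,0,20,0,0,0,-1],[0,0,0,0,0,0,-1],[0,0,0,0,0,0,-1]]'; python3 -c "
from bench import *; s=state();print(s['tool_pos'],s['ee_rot'],s['opening'])"
```

```text
time: 27.6
tool_pos: [0.495, -0.0405, 0.1276]
ee_rot: [3.141, -0.0, 1.454]
ft_force: [0.5, -0.5, -2.3]
opening: 0.0398
time: 28.5
tool_pos: [0.5185, 0.1664, 0.0823]
ee_rot: [-3.141, 0.0, 1.454]
ft_force: [-0.4, 0.8, 0.0]
opening: 0.0397
[0.51847364 0.16639323 0.08225938] [-3.14110029e+00  1.74393484e-04  1.45367712e+00] 0.03970389035935671
```

Run:
```python
from h import *
c=read_camera("wrist"); np.savez("wrist12.npz",**c); s=state(); plane(c,(243,188,275,240))
print(s["tool_pos"],s["ft_force"])
cv2.imwrite("pics/wrist12.png",cv2.resize(c["color"][40:260,200:440],None,fx=2.5,fy=2.5,interpolation=2))
```

```text
plane n 1380 z 0.0793 slope x,y [ 0.001 -0.   ] rms 0.0006 yrange 0.033
[0.51910001 0.16639213 0.08323748] [-0.13571534  0.33936099 -0.98700924]
```

View pics/wrist12.png

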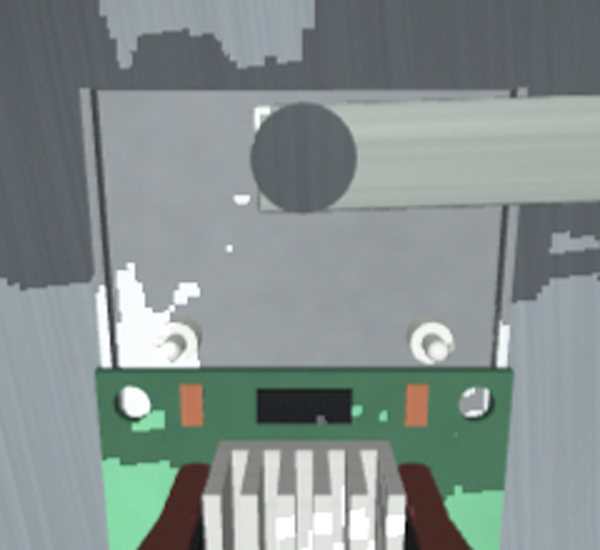

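Run:
```python
from h import *
c=dict(np.load("wrist12.npz"))
for zt in(.0775,.0793):
  place(c,[(133,402.5),(475,402.5)],[(181,343),(432,343)],[(-40,24),(40,24)],zt,bay=0,ztip=.016)
c=dict(np.load("wrist9.npz"))
for zt in(.083,.085):
  place(c,[(133,406),(475,406)],[(173,344),(422,344)],[(-40,24),(40,24)],zt,bay=0,ztip=.016)
```

```text
tip resid [[0.7, -0.1], [-0.7, 0.1]]
holesep 80.12 board deg -6.71 chassis deg -6.71
board [518.7 166.2] bay [519.4 165.7] tool dx,dy -0.39 0.78 turn tool z 0.0001
tip resid [[0.7, -0.1], [-0.7, 0.1]]
holesep 79.26 board deg -6.71 chassis deg -6.71
board [518.7 166.7] bay [519.4 165.7] tool dx,dy -0.98 0.78 turn tool z 0.0001
tip resid [[-0.1, 0.0], [0.1, -0.0]]
holesep 80.53 board deg -6.77 chassis deg -6.77
board [511.7  91.2] bay [509.6  90.4] tool dx,dy -1.08 -1.94 turn tool z -0.0001
tip resid [[-0.1, 0.0], [0.1, -0.0]]
holesep 79.57 board deg -6.77 chassis deg -6.77
board [511.8  91.9] bay [509.6  90.4] tool dx,dy -1.74 -1.94 turn tool z -0.0001
```

```bash
python3 -m inch '[[-0.9,0.6,20,0,0,0,-1],[0,0,15,0,0,0,-1],[0,0,5,0,0,0,-1],[0,0,0,0,0,0,-1],[0,0,0,0,0,0,-1]]'; python3 -m inch '[[0,0,3,0,0,0,-1],[0,0,0,0,0,0,-1]]';  python3 -m inch '[[0,0,2,0,0,0,-1],[0,0,0,0,0,0,-1]]'; python3 -m inch '[[0,0,2,0,0,0,-1],[0,0,0,0,0,0,-1]]'
```

```text
time: 29.05
tool_pos: [0.5195, 0.1655, 0.0426]
ee_rot: [3.141, -0.0, 1.454]
ft_force: [0.5, -0.1, -1.8]
opening: 0.0396
time: 29.25
tool_pos: [0.5193, 0.1656, 0.0391]
ee_rot: [3.141, -0.0, 1.454]
ft_force: [-1.0, 0.0, -1.3]
opening: 0.0398
time: 29.45
tool_pos: [0.519, 0.1655, 0.0367]
ee_rot: [-3.141, 0.0, 1.454]
ft_force: [-0.1, 1.2, -1.9]
opening: 0.0396
time: 29.65
tool_pos: [0.519, 0.1655, 0.0345]
ee_rot: [-3.141, 0.0, 1.454]
ft_force: [-0.4, 0.2, -1.5]
opening: 0.0398
```

```bash
python3 -m inch '[[0,0,2,0,0,0,-1],[0,0,0,0,0,0,-1]]'; python3 -m inch '[[0,0,2,0,0,0,-1],[0,0,0,0,0,0,-1]]';  python3 -m inch '[[0,0,2,0,0,0,-1],[0,0,0,0,0,0,-1]]'
```

```text
time: 29.85
tool_pos: [0.5188, 0.1656, 0.0326]
ee_rot: [-3.141, 0.0, 1.454]
ft_force: [-1.0, 0.6, -0.9]
opening: 0.0398
time: 30.05
tool_pos: [0.5187, 0.1657, 0.0312]
ee_rot: [-3.141, -0.0, 1.454]
ft_force: [-3.8, 1.0, 2.3]
opening: 0.0401
time: 30.25
tool_pos: [0.519, 0.1658, 0.0304]
ee_rot: [-3.142, -0.001, 1.454]
ft_force: [-5.8, 0.0, 8.6]
opening: 0.0398
```

Same contact height as bay1 (tongues). Press on.

```bash
python3 -m inch '[[0,0,2,0,0,0,-1],[0,0,0,0,0,0,-1]]'; python3 -m inch '[[0,0,2,0,0,0,-1],[0,0,0,0,0,0,-1]]';  python3 -m inch '[[0,0,2,0,0,0,-1],[0,0,0,0,0,0,-1]]'; python3 -m inch '[[0,0,2,0,0,0,-1],[0,0,0,0,0,0,-1]]'; python3 -m inch '[[0,0,2,0,0,0,-1],[0,0,0,0,0,0,-1]]'
```

```text
time: 30.45
tool_pos: [0.5192, 0.1659, 0.0296]
ee_rot: [3.141, -0.001, 1.454]
ft_force: [-8.0, -0.5, 15.3]
opening: 0.0397
time: 30.65
tool_pos: [0.5192, 0.166, 0.0272]
ee_rot: [3.141, -0.001, 1.454]
ft_force: [-6.1, 1.3, 4.9]
opening: 0.0398
time: 30.85
tool_pos: [0.5192, 0.1658, 0.0233]
ee_rot: [3.141, -0.0, 1.454]
ft_force: [-1.7, 0.3, -0.5]
opening: 0.0398
time: 31.05
tool_pos: [0.5193, 0.1657, 0.0228]
ee_rot: [3.141, -0.0, 1.454]
ft_force: [-7.8, -1.0, 13.0]
opening: 0.0394
time: 31.25
tool_pos: [0.5193, 0.1658, 0.0227]
ee_rot: [3.141, -0.001, 1.454]
ft_force: [-12.4, -1.7, 22.2]
opening: 0.04
```

```bash
python3 -m inch '[[0,0,2,0,0,0,-1],[0,0,0,0,0,0,-1],[0,0,-8,0,0,0,-1],[0,0,0,0,0,0,0.3],[0,0,0,0,0,0,0.3],[0,0,0,0,0,0,0.3],[0,0,0,0,0,0,0.3],[0,0,-40,0,0,0,0.3],[0,0,-40,0,0,0,0.3],[0,0,-40,0,0,0,0.3],[0,0,-40,0,0,0,0.3],[0,0,-30,0,0,0,0.3]]'; python3 -m inch '[[0,40,-30,0,0,0,-1],[0,20,0,0,0,0,-1],[0,0,0,0,0,0,-1],[0,0,0,0,0,0,-1]]'
python3 - <<'E'
from h import *
c=read_camera("wrist"); np.savez("wrist13.npz",**c); s=state(); boards(c,300,.020)
hsv=cv2.cvtColor(c["color"],cv2.COLOR_BGR2HSV)
print(s["tool_pos"],s["ee_rot"],s["opening"])
cv2.imwrite("pics/wrist13.png",c["color"])
E
```

```text
time: 32.45
tool_pos: [0.5196, 0.1656, 0.218]
ee_rot: [3.139, -0.001, 1.454]
ft_force: [0.0, -0.2, -0.1]
opening: 0.0571
time: 32.85
tool_pos: [0.5784, 0.1584, 0.2437]
ee_rot: [-3.139, 0.001, 1.453]
ft_force: [-0.7, 0.2, -0.2]
opening: 0.0284
board px [277. 163.] xy 518.9 166.1 size 95 62 deg -6.7
board px [281. 235.] xy 505.2 53.1 size 137 96 deg 83.4
[0.57794562 0.15857529 0.24378213] [-3.13946469e+00  5.55029902e-04  1.45386235e+00] 0.024440261296918987
```

View pics/wrist13.png

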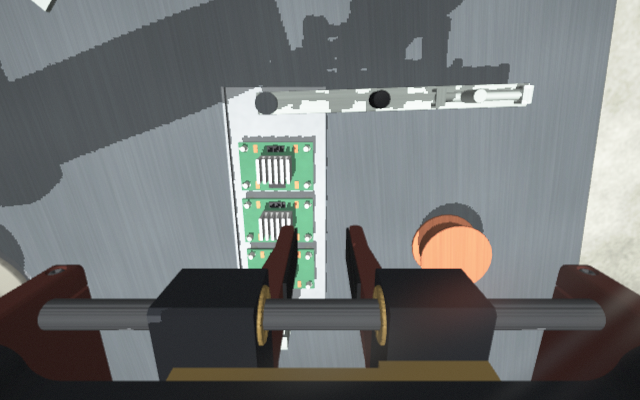

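Run:
```python
from h import *
c=dict(np.load("wrist13.npz")); g=cv2.cvtColor(c["color"],cv2.COLOR_BGR2GRAY)
P=cloud(c)
for (u,v) in((379,99),(266,102),(480,96)):
    print((u,v),g[v-12:v+13:4,u-12:u+13:4].tolist(),np.median(P[v-3:v+4,u-3:u+4].reshape(-1,3),0).round(4))
m=(g[85:115,360:400]<45); v,u=np.nonzero(m); print("knob",u.mean()+360,v.mean()+85,m.sum())
s=state()
K=px2w(c,379,98.5,.09)*1000; V=px2w(c,266,102,.085)*1000; print(K,V,np.hypot(*(K-V)[:2]), np.degrees(np.arctan2(*(K-V)[1::-1])))
D=(K/1000-s["tool_pos"])[:2]; y=s["ee_rot"][2]; print("dx,dy",D@[np.cos(y),np.sin(y)],D@[np.sin(y),-np.cos(y)])
# knob via depth
sel=(P[...,2]>.085)&(P[...,2]<.11)&(P[...,1]>.2)&(P[...,1]<.32)&(P[...,0]>.45)
n,l,st,ce=cv2.connectedComponentsWithStats(sel.astype(np.uint8))
for i in range(1,n):
    if st[i,4]>15: print(st[i],np.median(P[l==i],0).round(4),P[l==i].min(0).round(3),P[l==i].max(0).round(3))
```

```text
(379, 99) [[91, 89, 88, 80, 89, 99, 111], [247, 163, 112, 39, 44, 140, 168], [164, 18, 42, 47, 44, 41, 162], [155, 17, 40, 43, 40, 37, 160], [159, 13, 34, 37, 37, 34, 163], [165, 160, 37, 26, 55, 165, 236], [148, 139, 148, 166, 153, 144, 138]] [0.6444 0.2343 0.0949]
(266, 102) [[236, 236, 145, 144, 143, 144, 144], [238, 128, 88, 90, 87, 167, 167], [234, 88, 91, 87, 90, 87, 169], [224, 88, 90, 87, 87, 90, 160], [228, 89, 88, 86, 91, 90, 163], [238, 89, 89, 86, 88, 85, 248], [239, 209, 181, 144, 175, 219, 241]] [0.5284 0.2453 0.0688]
(480, 96) [[80, 89, 108, 135, 149, 188, 214], [169, 203, 240, 207, 217, 227, 248], [85, 84, 242, 245, 246, 196, 200], [96, 90, 245, 246, 247, 245, 245], [111, 112, 248, 247, 219, 193, 194], [248, 247, 247, 246, 246, 246, 246], [169, 160, 149, 132, 135, 147, 149]] [0.7392 0.2258 0.1034]
knob 378.6926406926407 100.08225108225108 231
[645.33638175 234.75914053  90.        ] [531.07997041 244.91626799  85.        ] 114.7069952940992 -5.080106396347008
dx,dy 0.08352591281275853 0.05804235695613373
[372  89  19  19 279] [0.6463 0.2347 0.0945] [0.638 0.226 0.086] [0.656 0.243 0.096]
[465  88  22  15 255] [0.7363 0.2267 0.1026] [0.732 0.22  0.085] [0.745 0.233 0.105]
```

```bash
python3 -m inch '[[28,20,10,0,0,0,0.14],[28,20,10,0,0,0,0.14],[27,19,20,0,0,0,0.14],[0,0,40,0,0,0,0.14],[0,0,40,0,0,0,0.14],[0,0,35,0,0,0,0.14],[0,0,8,0,0,0,0.14],[0,0,0,0,0,0,0.14],[0,0,0,0,0,0,0.14],[0,0,0,0,0,0,0.14]]' 12
```

```text
time: 33.9
tool_pos: [0.6482, 0.2345, 0.0854]
ee_rot: [3.137, -0.002, 1.454]
ft_force: [0.1, 0.1, 0.3]
opening: 0.05
```

```bash
python3 -m inch '[[0,0,8,0,0,0,0.14],[0,0,0,0,0,0,0.14],[0,0,0,0,0,0,0.14]]'; python3 -m inch '[[0,0,3,0,0,0,0.14],[0,0,0,0,0,0,0.14]]'; python3 -m inch '[[0,0,0,0,0,0,-1],[0,0,0,0,0,0,-1],[0,0,0,0,0,0,-1],[0,0,0,0,0,0,-1],[0,0,0,0,0,0,-1],[0,0,0,0,0,0,-1]]' 12
```

```text
time: 34.2
tool_pos: [0.6469, 0.234, 0.0737]
ee_rot: [-3.141, 0.0, 1.454]
ft_force: [-0.7, 0.7, 0.1]
opening: 0.05
time: 34.4
tool_pos: [0.6468, 0.234, 0.0703]
ee_rot: [-3.141, 0.0, 1.454]
ft_force: [-0.0, -0.4, 0.1]
opening: 0.0503
time: 35.0
tool_pos: [0.647, 0.2341, 0.0709]
ee_rot: [3.142, -0.0, 1.454]
ft_force: [0.3, -0.4, 0.5]
opening: 0.018
```

Run:
```python
import numpy as np
a=np.radians(np.linspace(-5.4,-96.7,19)); p=120*np.c_[np.cos(a),np.sin(a)]; d=np.diff(p,axis=0); y=1.454
print((d@np.c_[[np.cos(y),np.sin(y)],[np.sin(y),-np.cos(y)]]).round(1).tolist())
```

```text
[[-10.6, -0.2], [-10.6, -1.2], [-10.4, -2.1], [-10.2, -3.0], [-9.9, -3.9], [-9.5, -4.8], [-9.0, -5.6], [-8.5, -6.4], [-7.9, -7.1], [-7.3, -7.8], [-6.5, -8.4], [-5.8, -8.9], [-5.0, -9.4], [-4.1, -9.8], [-3.2, -10.1], [-2.3, -10.4], [-1.4, -10.5], [-0.5, -10.6]]
```

```bash
python3 -m inch '[[-10.6,-0.2,0,0,0,0,-1],[-10.6,-1.2,0,0,0,0,-1],[-10.4,-2.1,0,0,0,0,-1],[-10.2,-3,0,0,0,0,-1],[-9.9,-3.9,0,0,0,0,-1],[-9.5,-4.8,0,0,0,0,-1]]'; python3 -m inch '[[-9,-5.6,0,0,0,0,-1],[-8.5,-6.4,0,0,0,0,-1],[-7.9,-7.1,0,0,0,0,-1],[-7.3,-7.8,0,0,0,0,-1],[-6.5,-8.4,0,0,0,0,-1],[-5.8,-8.9,0,0,0,0,-1]]'
```

```text
time: 35.6
tool_pos: [0.6262, 0.1725, 0.0709]
ee_rot: [3.137, 0.001, 1.452]
ft_force: [9.3, -1.9, -3.4]
opening: 0.0175
time: 36.2
tool_pos: [0.578, 0.1285, 0.071]
ee_rot: [3.134, 0.009, 1.448]
ft_force: [11.3, -14.9, -3.3]
opening: 0.0177
```

Run:
```python
import numpy as np
from scipy.optimize import least_squares
p=np.array([(647,234.1),(626.2,172.5),(578,128.5)])
r=least_squares(lambda c:np.hypot(*(p-c).T)-120,[527,245]); print(r.x,r.fun)
c=r.x; a0=np.arctan2(*(p[2]-c)[::-1]); print(np.degrees(a0))
print(np.degrees([np.arctan2(*(q-c)[::-1]) for q in p]))
```

```text
[526.48092281 237.50339481] [ 0.56712264 -0.96498124  0.56515   ]
-64.70283199378085
[ -1.61757252 -33.09892993 -64.70283199]
```

```bash
python3 -m inch '[[0,0,0,0,0,0,-0.4],[0,0,0,0,0,0,-0.4],[0,0,0,0,0,0,-0.4]]'; python3 -m inch '[[-5,-9.4,0,0,0,0,-0.4],[-4,-9.8,0,0,0,0,-0.4],[-3,-10,0,0,0,0,-0.4],[-2,-10,0,0,0,0,-0.4],[0,0,0,0,0,0,-0.4]]'
```

```text
time: 36.5
tool_pos: [0.5753, 0.1355, 0.0709]
ee_rot: [-3.141, -0.0, 1.454]
ft_force: [0.3, -1.2, -0.6]
opening: 0.0261
time: 37.0
tool_pos: [0.5335, 0.1265, 0.0709]
ee_rot: [-3.14, -0.001, 1.454]
ft_force: [0.1, 0.4, 0.3]
opening: 0.0261
```

```bash
python3 -m inch '[[-1,-8,0,0,0,0,-0.4],[0,-8,0,0,0,0,-0.4],[0,0,0,0,0,0,-0.4]]';  python3 -m inch '[[0,-4,0,0,0,0,-0.4],[0,0,0,0,0,0,-0.4]]'; python3 -m inch '[[0,-3,0,0,0,0,-0.4],[0,0,0,0,0,0,-0.4]]'; python3 -m inch '[[0,-3,0,0,0,0,-0.4],[0,0,0,0,0,0,-0.4]]'
```

```text
time: 37.3
tool_pos: [0.5179, 0.1276, 0.0708]
ee_rot: [-3.14, -0.0, 1.454]
ft_force: [0.4, 1.0, -0.3]
opening: 0.0263
time: 37.5
tool_pos: [0.5145, 0.1279, 0.0707]
ee_rot: [-3.141, -0.0, 1.454]
ft_force: [-0.6, -0.1, 0.1]
opening: 0.0269
time: 37.7
tool_pos: [0.5118, 0.128, 0.0707]
ee_rot: [-3.141, -0.0, 1.454]
ft_force: [-0.4, 0.3, 0.3]
opening: 0.0262
time: 37.9
tool_pos: [0.5096, 0.1281, 0.0708]
ee_rot: [3.14, 0.0, 1.454]
ft_force: [4.9, -0.4, -3.2]
opening: 0.0262
```

```bash
python3 -m inch '[[0,-2,0,0,0,0,-0.4],[0,0,0,0,0,0,-0.4]]'; python3 -m inch '[[0,-2,0,0,0,0,-0.4],[0,0,0,0,0,0,-0.4],[0,0,0,0,0,0,-0.4]]'
```

```text
time: 38.1
tool_pos: [0.5095, 0.1281, 0.0708]
ee_rot: [3.136, -0.0, 1.453]
ft_force: [13.3, -0.7, -7.5]
opening: 0.0269
time: 38.4
tool_pos: [0.5094, 0.1281, 0.0708]
ee_rot: [3.131, -0.001, 1.453]
ft_force: [21.3, -1.9, -11.4]
opening: 0.027
```

```bash
python3 -m inch '[[0,8,0,0,0,0,-0.4],[0,0,0,0,0,0,-0.4],[0,0,-40,0,0,0,-0.4],[0,0,-40,0,0,0,-0.4],[0,0,-40,0,0,0,-1],[0,0,0,0,0,0,-1],[0,0,0,0,0,0,-1]]'
python3 - <<'E'
from h import *
c=read_camera("wrist"); np.savez("wrist14.npz",**c); s=state(); P=cloud(c); print(s["tool_pos"],s["ee_rot"],s["ft_force"])
sel=(P[...,2]>.085)&(P[...,2]<.11)&(P[...,0]>.45)&(P[...,0]<.58)
n,l,st,ce=cv2.connectedComponentsWithStats(sel.astype(np.uint8))
for i in range(1,n):
    if st[i,4]>15: print(st[i],np.median(P[l==i],0).round(4),P[l==i].min(0).round(3),P[l==i].max(0).round(3))
cv2.imwrite("pics/wrist14.png",c["color"])
E
```

```text
time: 39.1
tool_pos: [0.5131, 0.128, 0.1919]
ee_rot: [3.14, -0.001, 1.454]
ft_force: [0.6, -0.3, -0.9]
opening: 0.0058
[0.51249265 0.12788659 0.19005716] [-3.14012258e+00  2.13447750e-04  1.45406034e+00] [ 0.1039494  -0.28616172  0.29015146]
[313 185  20  21 317] [0.5139 0.1273 0.0944] [0.505 0.117 0.085] [0.523 0.135 0.096]
[316 275  12  22 233] [0.5028 0.0379 0.1024] [0.497 0.028 0.085] [0.508 0.041 0.105]
```

View pics/wrist14.png

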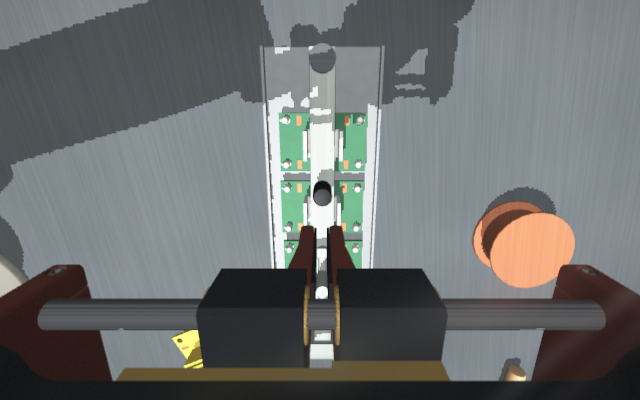

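```bash
python3 -m inch '[[-27,0.3,10,0,0,0,-1],[-27,0.2,20,0,0,0,-1],[0,0,30,0,0,0,-1],[0,0,30,0,0,0,-1],[0,0,10,0,0,0,-1],[0,0,0,0,0,0,-1],[0,0,0,0,0,0,-1],[0,0,0,0,0,0,-1]]'
```

```text
time: 39.95
tool_pos: [0.5081, 0.0744, 0.0926]
ee_rot: [3.139, -0.001, 1.454]
ft_force: [0.7, -1.3, 0.2]
opening: 0.0004
```

```bash
python3 -m inch '[[0,-0.5,9,0,0,0,-1],[0,0,0,0,0,0,-1],[-8,0,0,0,0,0,-1],[-6,0,0,0,0,0,-1],[-4,0,0,0,0,0,-1],[0,0,0,0,0,0,-1]]'; python3 -m inch '[[-6,0,0,0,0,0,-1],[-6,0,0,0,0,0,-1],[-6,0,0,0,0,0,-1],[0,0,0,0,0,0,-1]]'; python3 -m inch '[[-6,0,0,0,0,0,-1],[-6,0,0,0,0,0,-1],[-4,0,0,0,0,0,-1],[0,0,0,0,0,0,-1]]'
```

```text
time: 40.55
tool_pos: [0.5047, 0.0555, 0.082]
ee_rot: [3.141, 0.0, 1.453]
ft_force: [-0.9, 0.9, -0.3]
opening: 0.0005
time: 40.95
tool_pos: [0.5026, 0.0376, 0.0819]
ee_rot: [3.141, 0.0, 1.453]
ft_force: [-0.3, 0.1, 0.2]
opening: 0.0001
time: 41.35
tool_pos: [0.5006, 0.0217, 0.0818]
ee_rot: [-3.142, 0.001, 1.453]
ft_force: [-0.1, 0.4, 0.5]
opening: 0.0006
```

```bash
python3 -m inch '[[-3,0,0,0,0,0,-1],[0,0,0,0,0,0,-1]]'; python3 -m inch '[[-3,0,0,0,0,0,-1],[0,0,0,0,0,0,-1]]'; python3 -m inch '[[-3,0,0,0,0,0,-1],[0,0,0,0,0,0,-1]]'
```

```text
time: 41.55
tool_pos: [0.5003, 0.0194, 0.0818]
ee_rot: [-3.142, -0.0, 1.454]
ft_force: [0.5, 1.7, -0.4]
opening: 0.0004
time: 41.75
tool_pos: [0.5003, 0.0191, 0.0819]
ee_rot: [3.141, -0.005, 1.456]
ft_force: [2.0, 11.3, -0.7]
opening: 0.0006
time: 41.95
tool_pos: [0.5002, 0.0188, 0.082]
ee_rot: [3.141, -0.011, 1.457]
ft_force: [3.0, 19.9, -0.8]
opening: 0.0005
```

```bash
python3 -m inch '[[10,0,0,0,0,0,-1],[6,0,0,0,0,0,-1],[0,0,0,0,0,0,-1],[0,0,-40,0,0,0,-1],[30,0,-40,0,0,0,-1],[40,0,-30,0,0,0,-1],[40,0,-10,0,0,0,-1],[0,0,0,0,0,0,-1],[0,0,0,0,0,0,-1]]'
python3 - <<'E'
from h import *
c=read_camera("wrist"); s=state(); P=cloud(c); print(s["tool_pos"],s["ft_force"])
for lo,hi in((.085,.11),(.055,.11)):
  sel=(P[...,2]>lo)&(P[...,2]<hi)&(P[...,0]>.45)&(P[...,0]<.58)
  n,l,st,ce=cv2.connectedComponentsWithStats(sel.astype(np.uint8))
  for i in range(1,n):
    if st[i,4]>15: print(st[i],np.median(P[l==i],0).round(4),P[l==i].min(0).round(3),P[l==i].max(0).round(3))
hsv=cv2.cvtColor(c["color"],cv2.COLOR_BGR2HSV); m=cv2.inRange(hsv,(45,70,30),(90,255,255))>0
sel=m&(P[...,2]<.06)&(P[...,2]>-.01)&(P[...,0]<.6)
for y0 in(.005,.08,.155):
    q=P[sel&(P[...,1]>y0-.02)&(P[...,1]<y0+.05)]; print(y0,len(q),np.percentile(q[:,2],[5,50,95]).round(4) if len(q) else "")
cv2.imwrite("pics/wrist15.png",c["color"])
E
```

```text
time: 42.85
tool_pos: [0.5143, 0.1386, 0.2016]
ee_rot: [-3.141, 0.001, 1.455]
ft_force: [-0.2, -0.3, -0.0]
opening: 0.0002
[0.51416861 0.13789513 0.20101452] [ 0.16664693 -0.08310167 -0.20623117]
[313 193  19  20 291] [0.514  0.1272 0.0946] [0.505 0.117 0.085] [0.522 0.135 0.096]
[ 310   58   26  169 3986] [0.5202 0.1835 0.063 ] [0.499 0.09  0.06 ] [0.54  0.256 0.096]
[317 330  10  29 225] [ 0.4924 -0.0524  0.0814] [ 0.485 -0.069  0.071] [ 0.497 -0.032  0.084]
0.005 502 [0.0187 0.0198 0.021 ]
0.08 1784 [0.0186 0.0198 0.021 ]
0.155 2215 [0.0185 0.0197 0.0209]
```

View pics/wrist15.png

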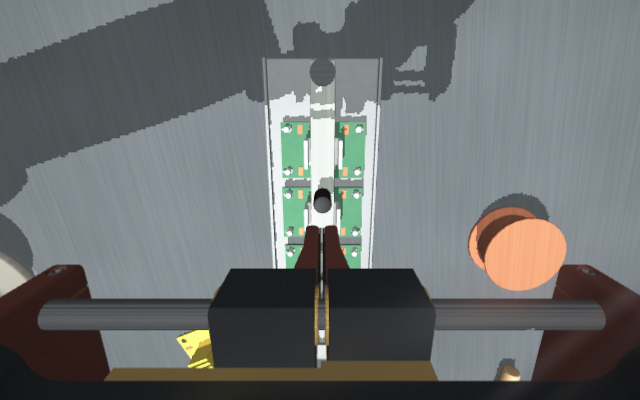

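```bash
python3 -m inch '[[-40,0,-10,0,0,0,-1],[-40,0,-10,0,0,0,-1],[-40,0,0,0,0,0,-1],[-40,0,0,0,0,0,-1],[0,0,0,0,0,0,-1],[0,0,0,0,0,0,-1]]'
python3 - <<'E'
from h import *
c=read_camera("wrist"); s=state(); P=cloud(c); print(s["tool_pos"],s["ft_force"])
for lo,hi in((.086,.11),(.07,.11)):
  sel=(P[...,2]>lo)&(P[...,2]<hi)&(P[...,0]>.45)&(P[...,0]<.58)
  n,l,st,ce=cv2.connectedComponentsWithStats(sel.astype(np.uint8))
  for i in range(1,n):
    if st[i,4]>15: print(st[i],np.median(P[l==i],0).round(4),P[l==i].min(0).round(3),P[l==i].max(0).round(3))
cv2.imwrite("pics/wrist16.png",cv2.resize(c["color"][0:280,220:420],None,fx=2.1,fy=2.1,interpolation=2))
E
```

```text
time: 43.5
tool_pos: [0.495, -0.022, 0.221]
ee_rot: [-3.14, 0.0, 1.45]
ft_force: [0.3, -0.3, -0.3]
opening: 0.0003
[ 0.49522041 -0.02095887  0.22115795] [-0.02784295  0.32249436 -0.52835703]
[312   8  21  25 396] [0.5135 0.1245 0.0945] [0.505 0.116 0.086] [0.522 0.134 0.097]
[317 155  13  16 173] [0.4994 0.003  0.1035] [ 0.493 -0.004  0.087] [0.505 0.008 0.106]
[312   8  21  29 467] [0.5135 0.1234 0.0943] [0.505 0.116 0.071] [0.523 0.134 0.097]
[314  93  18  11 198] [0.5061 0.0613 0.0768] [0.497 0.056 0.074] [0.515 0.067 0.079]
[ 310  129   27   96 1313] [ 0.4972 -0.0315  0.0802] [ 0.478 -0.07   0.07 ] [0.507 0.031 0.106]
```

```bash
python3 -c "
from bench import *; print(close_job())"
```

```text
the job is handed in; nothing more can be done
None
```

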